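# Square up copper packing plates and pile them in a swing clamp

### The arm

A 6-joint arm with a two-finger parallel gripper is mounted at the origin on the work surface; the furniture and walls round the work are solid. World frame = base frame: x ahead of the robot, y to its left, z up, the work surface at z = 0. Lengths are in m, angles in rad, forces in N, time in s.
With the tool pointing down it reaches from about 0.225 to 0.875 m from the base axis. Payload 3.4 kg.
Tool frame: the origin (TCP) lies on the centre line of the jaws, within the pads' length; the fingertips stand 17 mm ahead of it and the grasp point (between the pads) lies 2 mm behind it (manip.finger_overhang is the distance from the TCP to the fingertips, in m); y points along the fingers, x is the direction in which the jaws open and shut, and the axes are right-handed (so a half turn about y gives the same grasp; the last joint's range is limited). The gripper opens to 85 mm and grips with 20 to 120 N. Pads are 22 mm wide; open, the fingers measure 114 mm over their backs; the gripper's body (76 mm by 85 mm) begins 54 mm behind the grasp point. The pads swing forward as they close: fully open they stand 13 mm farther back than shut.
Start: joints at [-1.318, 0.276, 1.505, -0, 1.361, -0.121], TCP at [0.21, -0.535, 0.248] pointing down, gripper open.
Joint ranges: [-2.89, 2.89], [-0.75, 2.08], [0.22, 2.7], [-1.18, 4.32], [0.11, 2.71], [-2.7, 2.7]. Speed limits (rad/s): [2.57, 2.57, 3.14, 3.14, 3.14, 3.14].

### API

Orientations are given as a unit quaternion [w, x, y, z].
In Python, from rig import manip gives the robot as it stands.
- The arm moves only by the tool arm_command, never from a script. Its argument "commands" is a list of rows, each a list of 3 entries, a list of its own where there are three numbers: the finger opening in cm, from 0 to 8.54, then the shift along the world's x, y, z in cm, then the turn about the world's z in rad. A call has 1 to 12 rows; each row shifts and turns the commanded pose from where the row before left it; what a row does not reach is not made up. A row lasts 1/10 s, in which the tool goes at most 50 mm and 8.59 degrees, less where a joint would pass 70% of its speed; a pose out of reach is approached as far as the arm can. A call with a gripper value outside its range is refused whole. The fingers move at their own pace and stop on an object; "grip_force" is the grip in N (left out, the last holds). Time passes only in rows, so rows that do not move let the fingers close. It gives the time, the measured TCP pose, the force and the opening at its end, in the units of the state.
- manip.get_state(): the state, without advancing time (a new reading comes with each control period).
- manip.get_image(name): name is "scene" or "top" or "wrist"; returns a dict with "pixels" (400x640x3 uint8, red, green, blue), "range_z" (400x640 float32, m along the optical axis (not along the pixel's ray), 0 where there is no reading), "intrinsics" (3x3 intrinsics, pixels), "R" (3x3) and "t" (3): a world point X has camera coordinates R X + t. Camera axes: x right, y down, z forward; pixel columns grow to the right and rows downward; lengths in m; the calibration is good to about 2 mm. A picture is of the moment at which its call begins.
- manip.sign_off(): hands the job in, once; it reports no verdict.
The state is a dict: "clock": time; "qpos": joint angles; "qd": joint speeds; "effort": joint torques, N m; "position": TCP position; "ee_rot": TCP orientation; "contact_force": force on the tool from outside, world axes, zero at the start; "moment": the same for the moment, N m; "width": finger opening in m.
Only numpy, scipy, OpenCV 4.12 (cv2) and the standard library are available. Lean on these libraries where they do the work, as an engineer would, in place of code of your own. Each camera call takes 0.05 s, during which the arm holds its last target.

### The job

Swing the clamp's arm round to its open mark, then deal with the copper plates one at a time, the widest first: slide each one fully home into the corner of the squaring board, let go of it there, then take it with a fresh grip across its middle and lay it on the clamp base, the first one centred in the outline and each narrower one flat, square and centred on the one before. When all the plates that are there are piled up, swing the arm back over the pile until it points at the shut mark, and leave the other tools where they lie.

Things in the scene. Friction and masses are not known exactly. Their poses are not given: they have to be found in the camera images.
- plate_wide: Widest copper packing plate: flat, 72 long (its x) x 44 wide (its y) x 7 mm thick, about 0.19 kg, two small dark dimples on top. Starts flat on the stand beyond the big square block of wood. Origin: centre of its underside. Either end may lead. May be absent.
- plate_mid: Middle copper packing plate: as the widest one but 36 mm wide (72 x 36 x 7 mm), about 0.155 kg. Origin: centre of its underside; x along its length. May be absent.
- plate_narrow: Narrowest copper packing plate: 72 x 28 x 7 mm, about 0.12 kg. Always present. Origin: centre of its underside; x along its length. It starts lying flat on the stand beyond the wood block, at its right end.
- squaring_board: Fixed aluminium board 130 (x) x 110 (y) x 10 mm; origin: centre of its underside. On its bed (z = 10 mm) steel stops 8 mm high make a corner: an end stop with its face at x = +45 mm (looks to -x, spans y -40 to +30) and two side stops with faces at y = -25 mm (look to +y, span x -32 to -16 and x +31 to +60). A plate fully home touches all three, length along x. Open toward -x and +y.
- home_wide (a point): Point on the squaring board's bed (z = 10 mm), board point (9, -3) mm, where the centre of plate_wide's underside lies when fully home. The 47 mm gap between the two side stops leaves room for a finger beside the middle of a plate.
- home_mid (a point): The same for plate_mid; board point (9, -7) mm.
- home_narrow (a point): The same for plate_narrow; board point (9, -11) mm.
- clamp_base: Fixed aluminium base of the swing clamp, 150 (x) x 100 (y) x 10 mm; origin: centre of its underside. A thin dark outline 77 x 49 mm (long side along x) round (28, 0) mm is the place of the pile; the steel post of the arm, 26 mm thick, stands at (-55, 0). Shut mark: short dark line beyond the outline on the centre line. Open mark: short slanting dark line beside the post on its +y side.
- pile_spot (a point): Centre of the outline on the clamp base's top (base point (28, 0), z = 10 mm): the pile is centred here, with the plates' length along the base's x.
- clamp_arm (a joint): Swing of the clamp's arm about the vertical axis of its post, rad, counterclockwise from above positive; limits -0.6 and 1.6. 0: the arm points along the base's +x, over the middle of the outline, at the shut mark. 1.3: it points at the open mark, out to the base's +y side, clear of the outline. It stays where it is left (friction about 0.06 N m).
- swing_grip (a point): Middle of the black grip bar on top of the arm's hub, on the swing axis, 60 mm above the stand. The bar is 40 mm long (along the arm), 12 mm thick and stands from z = 48 to 72 mm. Pinch it across its thickness from above and turn about the vertical axis. The round steel hub below it is 30 mm across.
- swing_nose (a point): Top of the arm's nose, 83 mm from the swing axis, z = 47 mm. The steel arm is 14 mm wide; its lowest point is 35 mm above the stand, so it passes 4 mm above a full pile of three (top at 31 mm).
- sanding_block: Bystander: wooden sanding block 44 x 84 x 28 mm lying between the plates and the fixtures, to be left alone.
- hammer_raising: Bystander: raising hammer 276 mm long lying to the right of the wood block, to be left alone. The fixed wood block, 255 x 245 mm and 150 mm high, has its centre at x 0.44, y -0.12 m and is turned by -34 degrees; the wooden stand top, 500 x 580 mm, has its centre at x 0.496, y -0.091 m and is turned by -30 degrees; a hanging board reaches to x 0.72, y 0.04 m above z 0.46 m.

How it is judged:
By the outcome, as a careful person would: the job done as asked, in the order asked, and still so for the second after the job is handed in, with the robot touching nothing.
Of plate_wide, plate_mid only 1 to 2 are there at a start; the rules pass over those that are not, and their reading is None.
At some moment in a run one of plate_narrow may be knocked a few centimetres aside while the robot is not near it.
Once in a run the grip may slacken for a moment while it holds something.
It also fails if it takes over 210 s, if anything falls off the work surface, if the arm or the gripper's body presses on something with over 40 N, if the wrist force passes 120 N, or if a joint passes its speed limit or range.

## Working session

There is one attempt and no reset: what is moved stays moved. The work goes in short steps, Python scripts to look and compute and a tool call to move; the robot and the scene stay as the last step left them, time stands still between calls to the robot, and variables do not carry over. Pictures are saved under pics/ and viewed, and the job is handed in when it is done.

Besides the shell and the picture viewer there is one more tool, called after "Request:" as a command line: name --argument value ..., lists and objects as JSON in quotes. arm_command: Moves the arm, as the interface text tells. Its arguments: {"type":"object","properties":{"commands":{"type":"array"},"grip_force":{"type":"number"}},"required":["commands"]}

```bash
ls; mkdir -p pics; python3 - <<'E'
from rig import manip
import cv2
print(manip.get_state())
for n in ["scene","top","wrist"]:
    im=manip.get_image(n); cv2.imwrite(f"pics/{n}0.png",im["pixels"][:,:,::-1])
    print(n,im["intrinsics"],im["R"],im["t"])
E
```

```text
pics
{'clock': 0.0, 'qpos': array([-1.31800647e+00,  2.76594781e-01,  1.50613833e+00,  8.18441798e-06,
        1.36070136e+00, -1.21008176e-01]), 'qd': array([-1.42578939e-03, -9.24564888e-04,  1.03230164e-04,  6.24888509e-04,
       -6.92580767e-04,  3.82607429e-05]), 'effort': array([-5.93475716e-05, -4.16781735e+01, -2.45809472e+01, -2.03191494e-04,
        1.11388150e-02,  1.16901177e-06]), 'position': array([ 0.20983058, -0.53480919,  0.24743774]), 'ee_rot': array([ 0.58462966, -0.58376713,  0.39887441, -0.3978986 ]), 'contact_force': array([ 0.48363493, -0.2134008 , -0.5247942 ]), 'moment': array([0.03272497, 0.029147  , 0.0363467 ]), 'width': 0.08539880966188743}
scene [[480.05451815   0.         318.10860194]
 [  0.         480.05451815 200.61289498]
 [  0.           0.           1.        ]] [[ 0.67792945  0.73493495  0.01680132]
 [ 0.51977127 -0.46304235 -0.71793427]
 [-0.51985526  0.49544162 -0.69590812]] [-0.3075466 -0.2672241  1.5104271]
top [[453.82137622   0.         319.72733818]
 [  0.         453.82137622 198.96741336]
 [  0.           0.           1.        ]] [[ 0.0239038  -0.99937234 -0.02614463]
 [-0.99849768 -0.02257674 -0.04992669]
 [ 0.04930509  0.02729879 -0.99841063]] [-0.09286127  0.53059349  1.3470537 ]
wrist [[283.13034294   0.         313.47724646]
 [  0.         283.13034294 197.57168647]
 [  0.           0.           1.        ]] [[ 0.36553944 -0.93079445 -0.00161733]
 [-0.89897878 -0.35349422  0.25860974]
 [-0.24128423 -0.09307811 -0.96598053]] [-0.57433665 -0.0339617   0.37702119]
```

View pics/scene0.png

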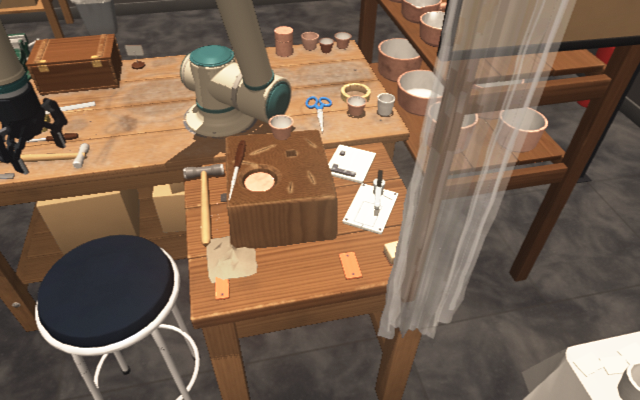

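View pics/top0.png

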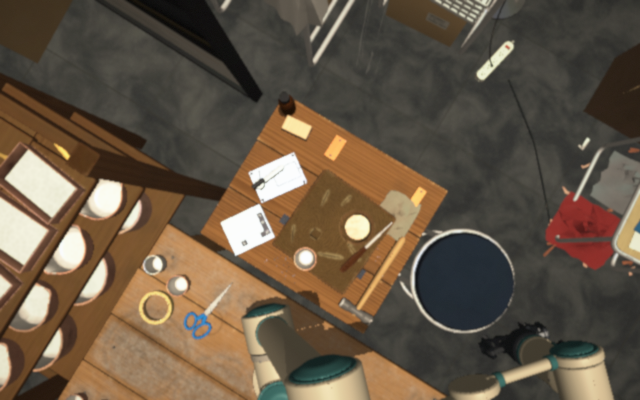

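View pics/wrist0.png

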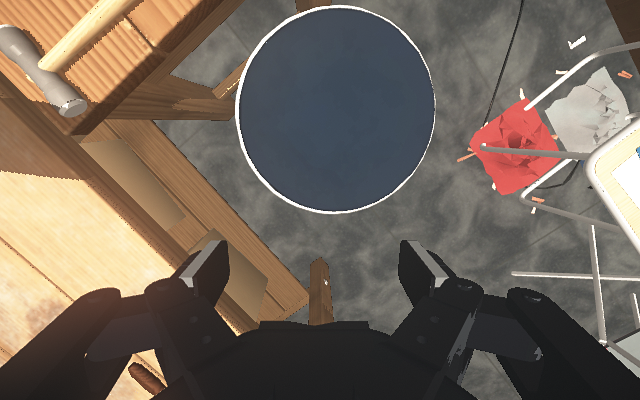

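```bash
cat > h.py <<'E'
from rig import manip
import numpy as np, cv2
def P(im,u,v,z):
    K,R,t=im["intrinsics"],im["R"],im["t"]
    d=R.T@np.linalg.solve(K,[u,v,1.]); c=-R.T@t
    return c+d*(z-c[2])/d[2]
def Q(im,X):
    x=im["intrinsics"]@(im["R"]@np.asarray(X,float)+im["t"]); return x[:2]/x[2]
def crop(im,u0,v0,u1,v1,s,fn):
    c=cv2.resize(im["pixels"][v0:v1,u0:u1,::-1],None,fx=s,fy=s,interpolation=cv2.INTER_CUBIC); cv2.imwrite(fn,c)
def D(im,u,v):
    z=im["range_z"][v,u]; K,R,t=im["intrinsics"],im["R"],im["t"]
    return R.T@(np.linalg.solve(K,[u,v,1.])*z-t)
def rect(im,z,lo=(3,120,120),hi=(16,255,255),amin=80,roi=None):
    h=cv2.cvtColor(im["pixels"],cv2.COLOR_RGB2HSV); m=cv2.inRange(h,lo,hi)
    if roi: 
        k=np.zeros_like(m);k[roi[1]:roi[3],roi[0]:roi[2]]=1;m*=k
    out=[]
    for c in cv2.findContours(m,cv2.RETR_EXTERNAL,cv2.CHAIN_APPROX_NONE)[0]:
        if cv2.contourArea(c)<amin: continue
        w=np.array([P(im,*p[0],z)[:2] for p in c],np.float32)*1000
        (cx,cy),(a,b),an=cv2.minAreaRect(w)
        if a<b: a,b,an=b,a,an+90
        out.append((np.round([cx,cy,a,b,(an+90)%180-90],1),c.reshape(-1,2).mean(0).round()))
    return out
def st():
    s=manip.get_state(); R=None
    w,x,y,z=s["ee_rot"]
    xa=np.array([1-2*(y*y+z*z),2*(x*y+w*z)]) 
    print("t",round(s["clock"],2),"p",(s["position"]*1000).round(1),"jaw deg",round(float(np.degrees(np.arctan2(xa[1],xa[0]))),2),"F",s["contact_force"].round(1),"w",round(s["width"]*1000,1))
E
python3 - <<'E'
from h import *
im=manip.get_image("top"); crop(im,200,80,460,330,3,"pics/t1.png")
for p in [(335,148),(419,195),(310,140),(350,165),(400,210),(280,175),(247,229),(297,128),(330,200),(255,180)]: print(p,im["pixels"][p[1],p[0]],D(im,*p).round(3))
sc=manip.get_image("scene"); crop(sc,180,130,440,320,3,"pics/s1.png")
for p in [(350,265),(222,288),(349,161),(300,290)]: print(p,sc["pixels"][p[1],p[0]],D(sc,*p).round(3))
st()
E
```

```text
(335, 148) [253 194 104] [ 0.688 -0.123  0.008]
(419, 195) [253 211 115] [ 0.551 -0.377  0.007]
(310, 140) [155 101  55] [ 0.712 -0.046  0.001]
(350, 165) [159 104  55] [ 0.638 -0.169  0.001]
(400, 210) [172 149 114] [ 0.505 -0.319  0.021]
(280, 175) [252 253 253] [0.603 0.042 0.004]
(247, 229) [252 253 253] [0.437 0.136 0.007]
(297, 128) [252 232 169] [ 0.743 -0.008  0.025]
(330, 200) [106  78  44] [ 0.524 -0.112  0.151]
(255, 180) [246 248 245] [0.582 0.11  0.046]
(350, 265) [253 178 112] [ 0.692 -0.122  0.005]
(222, 288) [254 186 116] [ 0.554 -0.374  0.008]
(349, 161) [255 254 252] [0.434 0.136 0.009]
(300, 290) [186 120  72] [ 0.666 -0.249  0.   ]
t 0.25 p [ 209.9 -535.1  247.9] jaw deg -68.59 F [ 0.3 -0.1 -0.2] w 85.2
```

View pics/t1.png

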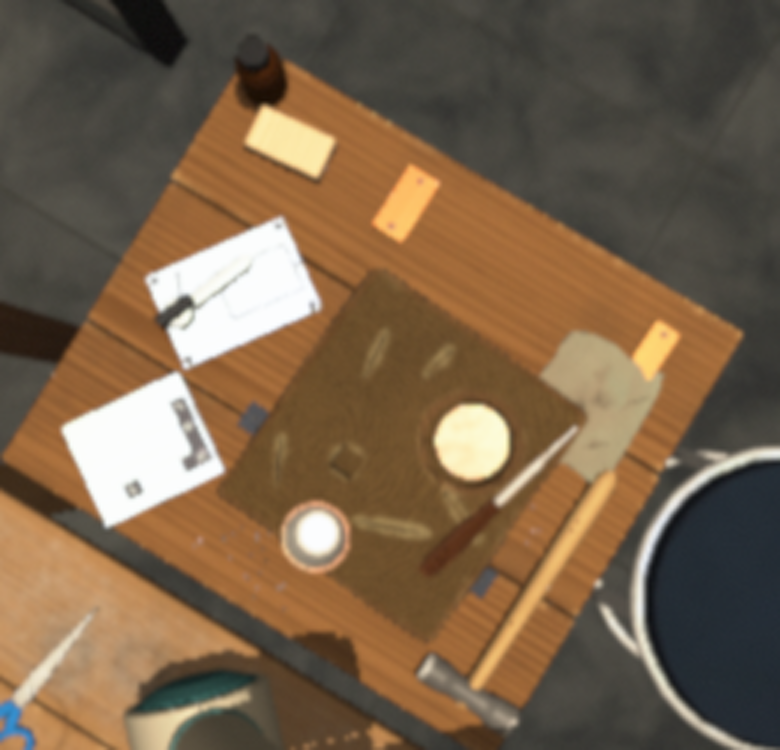

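View pics/s1.png

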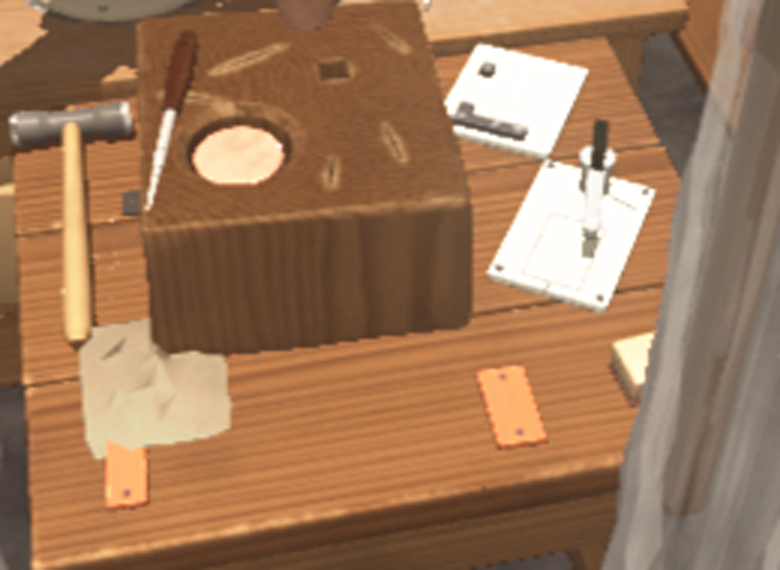

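```bash
python3 - <<'E'
from h import *
for n,roi in [("top",(315,120,445,220)),("scene",(200,240,380,310))]:
    im=manip.get_image(n)
    h=cv2.cvtColor(im["pixels"],cv2.COLOR_RGB2HSV)
    for q in ([(335,148),(419,195),(380,150),(300,165),(400,210)] if n=="top" else [(350,265),(222,288),(300,290)]): print(q,h[q[1],q[0]])
    for lo in [(5,120,215),(5,100,225)]:
        for o in rect(im,.007,lo=lo,hi=(22,255,255),amin=40,roi=roi): print(n,lo,o)
im=manip.get_image("top")
# white plates
for o in rect(im,.010,lo=(0,0,225),hi=(180,40,255),amin=800,roi=(210,130,320,270)): print(o)
crop(im,215,140,315,265,6,"pics/t2.png")
crop(im,320,120,440,210,6,"pics/t3.png")
E
```

```text
(335, 148) [ 18 149 253]
(419, 195) [ 21 138 253]
(380, 150) [ 13 118 104]
(300, 165) [ 11  48 144]
(400, 210) [ 19  86 172]
top (5, 120, 215) (array([ 548.5, -373.1,   54.1,   28. ,  -32.6]), array([418., 196.]))
top (5, 120, 215) (array([ 689.8, -122.4,   73.2,   37.1,  -31.3]), array([335., 147.]))
top (5, 100, 225) (array([ 547.1, -372.2,   55.8,   26.3,  -32.6]), array([418., 196.]))
top (5, 100, 225) (array([ 690.3, -122.7,   71.3,   36. ,  -30.6]), array([335., 147.]))
(350, 265) [ 14 141 253]
(222, 288) [ 15 139 254]
(300, 290) [ 12 158 186]
scene (5, 120, 215) (array([ 549.9, -372.5,   56.1,   28. ,  -35. ]), array([221., 288.]))
scene (5, 120, 215) (array([ 691.6, -122.5,   72.4,   37.4,  -31.1]), array([350., 265.]))
scene (5, 100, 225) (array([ 549.7, -372.1,   56.2,   27.9,  -33.9]), array([221., 288.]))
scene (5, 100, 225) (array([ 691.7, -122.3,   72.1,   37.2,  -31.5]), array([350., 264.]))
(array([436.4, 136.1, 129.3, 110.3, -63.2]), array([247., 229.]))
(array([595.8,  49.4, 149.5,  99.9, -65.1]), array([275., 178.]))
```

View pics/t2.png

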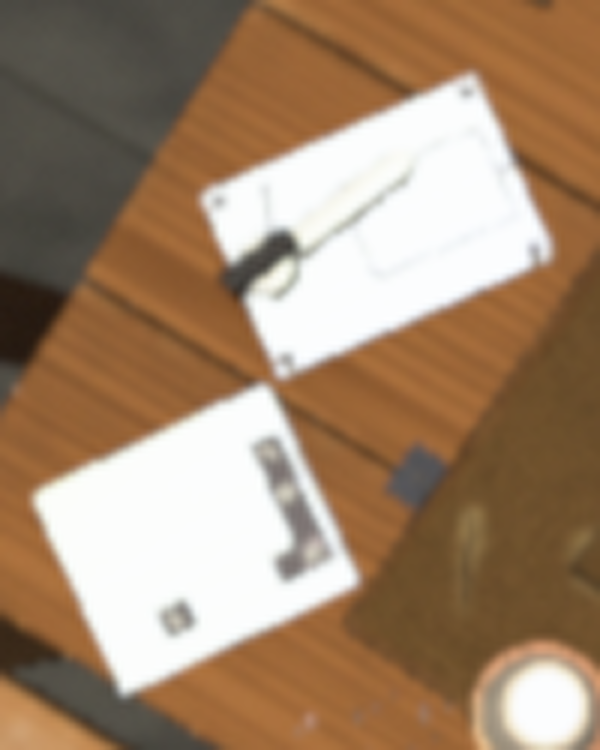

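View pics/t3.png

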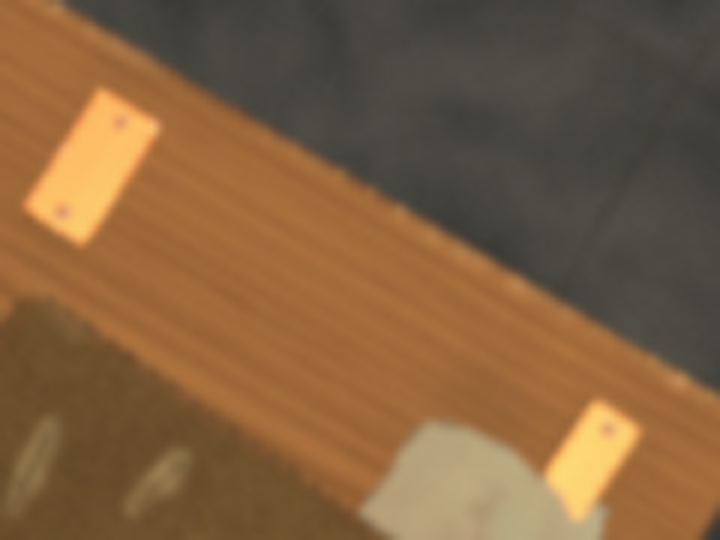

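Request:
arm_command --commands '[[8.5,[2.4,4.2,0.3],0.149],[8.5,[2.4,4.2,0.3],0.149],[8.5,[2.4,4.2,0.3],0.149],[8.5,[2.4,4.2,0.3],0.149],[8.5,[2.4,4.2,0.3],0.149],[8.5,[2.4,4.2,0.3],0.149],[8.5,[2.4,4.2,0.3],0.149],[8.5,[2.4,4.2,0.3],0.149],[8.5,[2.4,4.2,0.3],0.149],[8.5,[2.4,4.2,0],0.149],[8.5,[2.4,4.2,0],0.149],[8.5,[2.4,4.2,0],0.149]]'

```text
clock: 1.6
position: [0.4986, -0.0294, 0.2757]
ee_rot: [-0.676, 0.676, 0.208, -0.208]
contact_force: [0.5, -1.0, 0.1]
width: 0.0851
```

```bash
python3 - <<'E'
from h import *
st(); print(manip.get_state()["qpos"].round(2), manip.finger_overhang,[a for a in dir(manip) if a[0]!='_'])
im=manip.get_image("wrist"); crop(im,0,0,640,400,1,"pics/w1.png"); c=-im["R"].T@im["t"]; print(c)
E
```

```text
t 1.6 p [498.6 -29.4 275.7] jaw deg 34.23 F [ 0.5 -1.   0.1] w 85.1
[-0.2   0.15  1.61 -0.    1.39 -0.8 ] 0.017 ['MotionError', 'finger_overhang', 'get_image', 'get_state', 'sign_off']
[0.4609352  0.02453137 0.40012588]
```

View pics/w1.png

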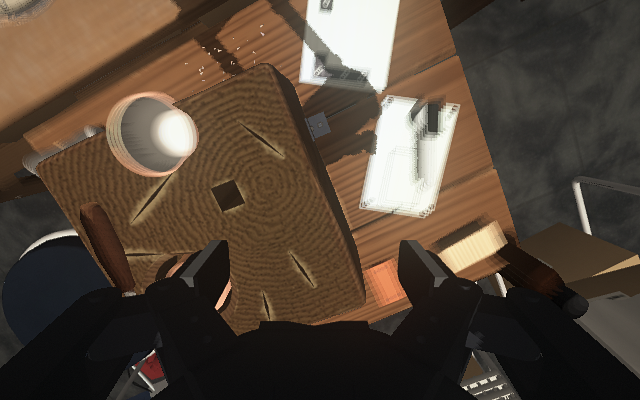

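Request:
arm_command --commands '[[8.5,[4,2.5,0],0.0],[8.5,[4,2.5,0],0.0],[8.5,[3,1.5,0],0],[8.5,[0,0,0],0],[8.5,[0,0,0],0]]'

```text
clock: 2.15
position: [0.6078, 0.0337, 0.2745]
ee_rot: [0.676, -0.676, -0.205, 0.207]
contact_force: [-0.9, 0.1, 0.5]
width: 0.0851
```

```bash
python3 - <<'E'
from h import *
st()
im=manip.get_image("wrist"); crop(im,0,0,640,400,1,"pics/w2.png"); np.savez("w2.npz",**im)
E
```

```text
t 2.15 p [607.8  33.7 274.5] jaw deg 33.89 F [-0.9  0.1  0.5] w 85.1
```

View pics/w2.png

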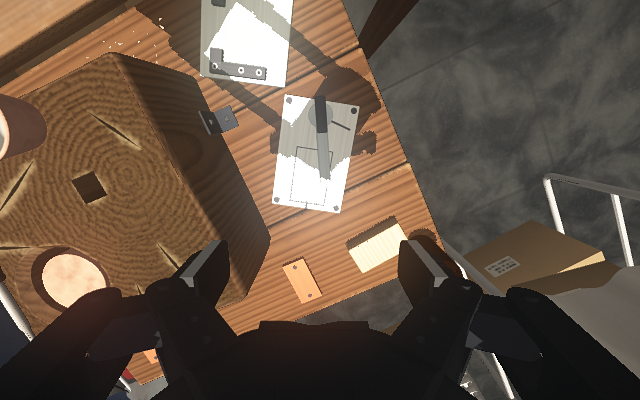

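```bash
python3 - <<'E'
from h import *
im=dict(np.load("w2.npz"))
crop(im,255,80,385,220,5,"pics/w2c.png"); crop(im,190,0,310,95,6,"pics/w2b.png")
E
```

```text
(no output)
```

View pics/w2c.png

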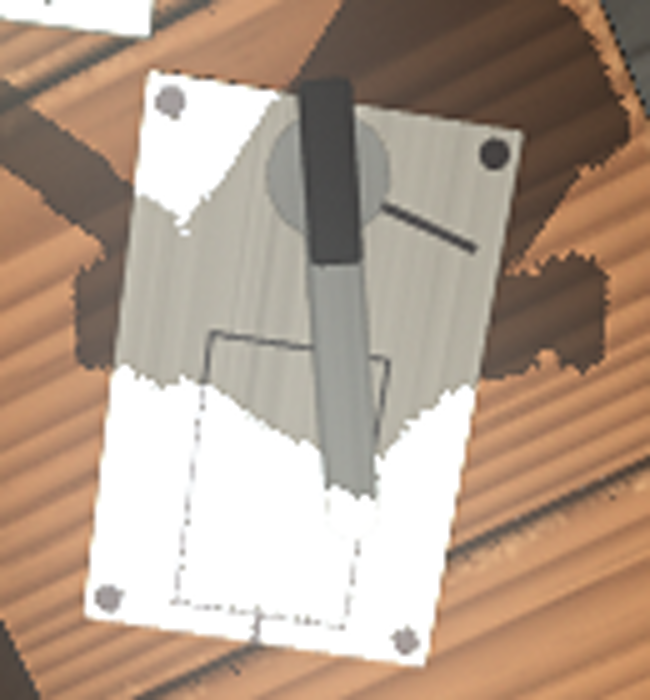

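View pics/w2b.png

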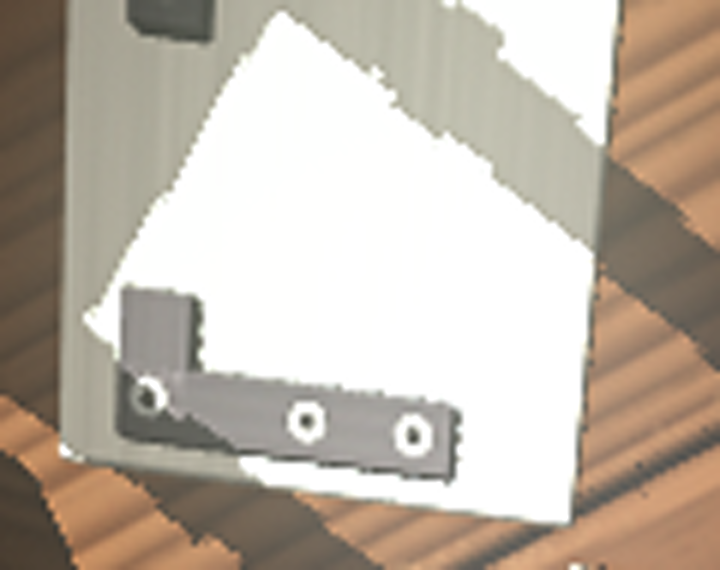

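```bash
python3 - <<'E'
from h import *
im=dict(np.load("w2.npz"))
def f(q,z,o=(255,80),s=5): return P(im,o[0]+(q[0]+.5)/s-.5,o[1]+(q[1]+.5)/s-.5,z)[:2]*1000
C=[f(q,10/1000) for q in [(148,72),(522,132),(425,665),(85,618)]]
C=np.array(C); print(C.round(1),"centre",C.mean(0).round(1))
ax=(C[2]+C[3]-C[0]-C[1])/2; print("len",np.linalg.norm(ax),"ang",np.degrees(np.arctan2(ax[1],ax[0])))
ay=(C[1]+C[2]-C[0]-C[3])/2; print("wid",np.linalg.norm(ay),"ang-90",np.degrees(np.arctan2(ay[1],ay[0]))-90)
B=np.array([f(q,.072) for q in [(298,82),(350,78),(360,260),(312,265)]]); print(B.round(1),B.mean(0).round(1))
bx=(B[2]+B[3]-B[0]-B[1])/2; print("bar",np.linalg.norm(bx),np.degrees(np.arctan2(bx[1],bx[0])))
O=np.array([f(q,.01) for q in [(212,332),(388,358),(345,628),(175,602)]]); print("outl",O.round(1),O.mean(0).round(1))
ox=(O[2]+O[3]-O[0]-O[1])/2; print(np.linalg.norm(ox),np.degrees(np.arctan2(ox[1],ox[0])))
print("open mark",f((385,208),.01),f((475,250),.01))
# squaring board
g=lambda q,z:f(q,z,(190,0),6)
S=np.array([g(q,.01) for q in [(62,455),(572,522)]]);d=S[1]-S[0];print("board edge",S.round(1),np.linalg.norm(d),np.degrees(np.arctan2(d[1],d[0]))-90)
E
```

```text
[[520.   95.1]
 [609.2 137.3]
 [672.8   3.4]
 [583.9 -39.4]] centre [596.5  49.1]
len 148.58605562395266 ang -64.57611131943254
wid 98.6495436971843 ang-90 -64.51789707912235
[[556.3 110.5]
 [565.3 117.5]
 [589.1  86.9]
 [580.7  79.9]] [572.8  98.7]
bar 38.9229393887934 -51.79410273664775
outl [[ 5.700e+02  4.860e+01]
 [ 6.136e+02  6.950e+01]
 [ 6.473e+02 -3.000e-01]
 [ 6.027e+02 -2.100e+01]] [608.4  24.2]
77.24571369056575 -64.54136401135759
open mark [590.38061884 101.47003315] [616.54669103 105.99794138]
board edge [[418.8  54. ]
 [515.9 103.2]] 108.89529591954529 -63.1282872566065
```

Request:
arm_command --commands '[[4,[-3.5,3.5,0],0.075],[4,[0,3.0,-2],0],[4,[0,0,-5],0],[4,[0,0,-5],0],[4,[0,0,-3],0],[4,[0,0,0],0],[4,[0,0,0],0]]'

```text
clock: 2.9
position: [0.5728, 0.0979, 0.1263]
ee_rot: [-0.668, 0.668, 0.231, -0.231]
contact_force: [0.9, 0.7, 0.5]
width: 0.04
```

```bash
python3 - <<'E'
from h import *
st()
im=manip.get_image("wrist"); crop(im,0,0,640,400,1,"pics/w3.png")
E
```

```text
t 2.9 p [572.8  97.9 126.3] jaw deg 38.1 F [0.9 0.7 0.5] w 40.0
```

View pics/w3.png

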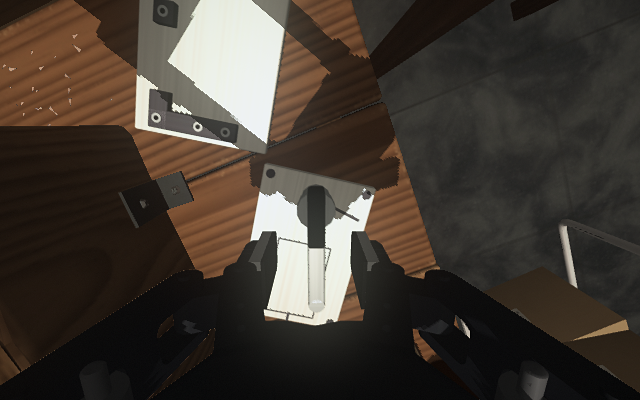

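Request:
arm_command --commands '[[4,[0,0.05,-3],0],[4,[0,0,-2.8],0],[4,[0,0,0],0],[0.5,[0,0,0],0],[0.5,[0,0,0],0],[0.5,[0,0,0],0],[0.5,[0,0,0],0],[0.5,[0,0,0],0],[0.5,[0,0,0],0]]' --grip_force 60

```text
clock: 3.85
position: [0.574, 0.0985, 0.0701]
ee_rot: [-0.667, 0.669, 0.232, -0.23]
contact_force: [-2.4, -2.2, 6.7]
width: 0.0106
```

```bash
python3 - <<'E'
from h import *
st()
E
```

```text
t 3.85 p [574.   98.5  70.1] jaw deg 38.19 F [-2.4 -2.2  6.7] w 10.6
```

Request:
arm_command --commands '[[0.5,[0,0,0.15],0],[0.5,[0,0,0],0.1],[0.5,[0,0,0],0.1],[0.5,[0,0,0],0.1],[0.5,[0,0,0],0.1],[0.5,[0,0,0],0.1],[0.5,[0,0,0],0.1],[0.5,[0,0,0],0.1],[0.5,[0,0,0],0.1],[0.5,[0,0,0],0.1],[0.5,[0,0,0],0.1],[0.5,[0,0,0],0.077]]'

```text
clock: 5.05
position: [0.5743, 0.0994, 0.0701]
ee_rot: [-0.454, 0.455, 0.543, -0.541]
contact_force: [-0.1, -1.0, -0.7]
width: 0.0105
```

```bash
python3 - <<'E'
from h import *
st()
im=manip.get_image("wrist"); crop(im,0,0,640,400,1,"pics/w4.png")
E
```

```text
t 5.05 p [574.3  99.4  70.1] jaw deg 100.04 F [-0.1 -1.  -0.7] w 10.5
```

View pics/w4.png

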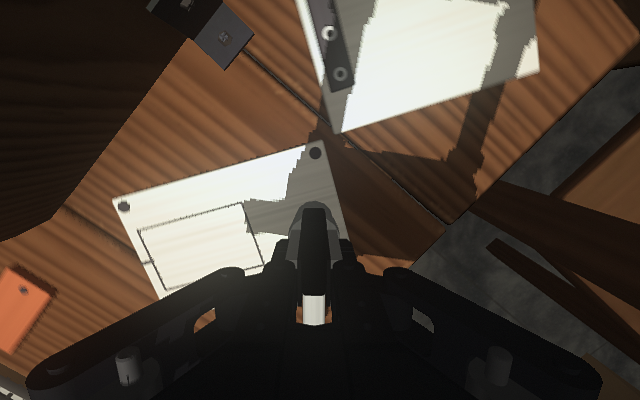

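Request:
arm_command --commands '[[3.5,[0,0,0],0],[3.5,[0,0,0],0],[3.5,[0,0,0],0],[3.5,[0,0,4],0],[5,[0,0,5],0],[8.5,[1,-2,5],0],[8.5,[2,-3,5],-0.14],[8.5,[2,-3,3],-0.14],[8.5,[0,0,0],-0.14],[8.5,[0,0,0],-0.14],[8.5,[0,0,0],0],[8.5,[0,0,0],0]]'

```text
clock: 6.3
position: [0.6181, 0.0267, 0.2748]
ee_rot: [0.587, -0.586, -0.395, 0.395]
contact_force: [0.3, -0.4, 0.0]
width: 0.0851
```

```bash
python3 - <<'E'
from h import *
st()
im=manip.get_image("wrist"); crop(im,0,0,640,400,1,"pics/w5.png"); np.savez("w5.npz",**im)
E
```

```text
t 6.3 p [618.1  26.7 274.8] jaw deg 67.93 F [ 0.3 -0.4  0. ] w 85.1
```

View pics/w5.png

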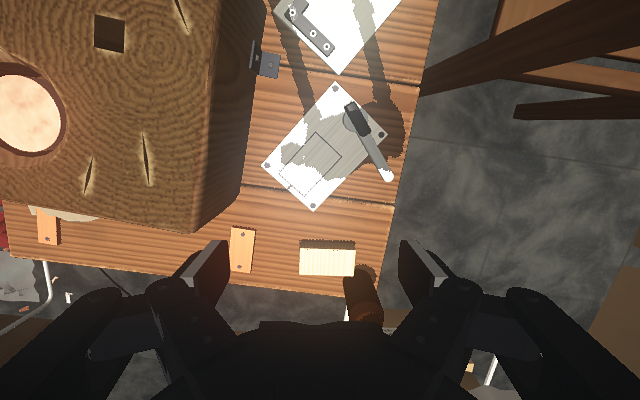

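```bash
python3 - <<'E'
from h import *
im=dict(np.load("w5.npz"))
crop(im,255,75,405,215,5,"pics/w5c.png")
for o in rect(im,.007,lo=(5,100,150),hi=(22,255,255),amin=100,roi=(220,215,265,280)): print(o)
crop(im,215,215,275,285,8,"pics/w5p.png")
E
```

```text
(array([ 687.2, -117.5,  107.4,   65.6,  -24.6]), array([244., 245.]))
```

View pics/w5c.png

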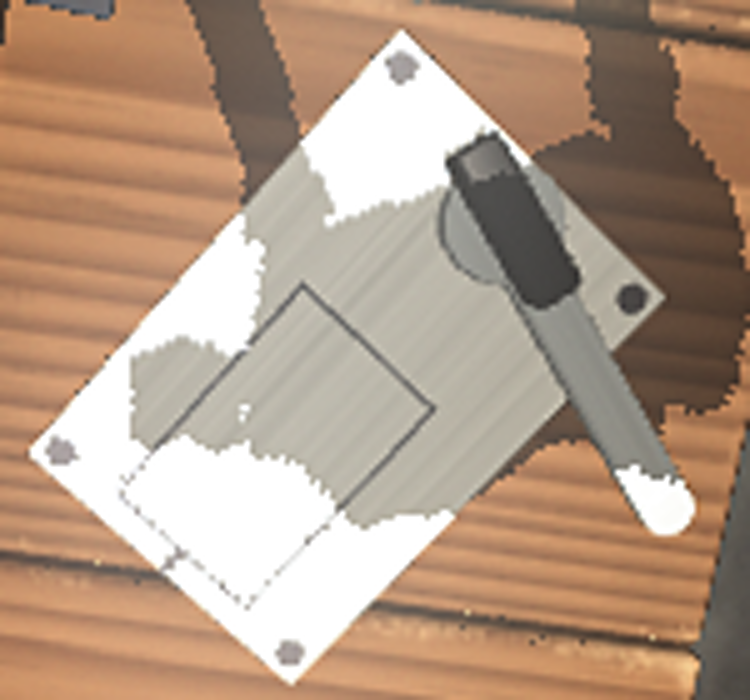

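View pics/w5p.png

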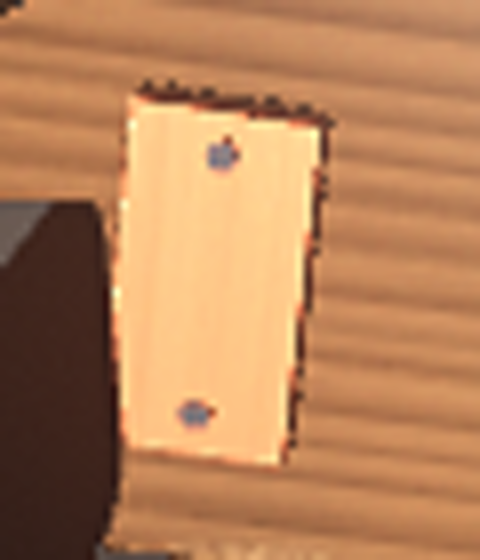

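```bash
python3 - <<'E'
from h import *
im=dict(np.load("w5.npz"))
def f(q,z,o=(255,75),s=5): return P(im,o[0]+(q[0]+.5)/s-.5,o[1]+(q[1]+.5)/s-.5,z)[:2]*1000
def box(qs,z,o=(255,75),s=5):
    B=np.array([f(q,z,o,s) for q in qs]); x=(B[2]+B[3]-B[0]-B[1])/2;y=(B[1]+B[2]-B[0]-B[3])/2
    print(B.mean(0).round(1),np.linalg.norm(x).round(1),np.linalg.norm(y).round(1),np.degrees(np.arctan2(x[1],x[0])).round(2),np.degrees(np.arctan2(y[1],y[0])).round(2))
box([(447,160),(493,130),(580,272),(535,305)],.072)
n=f((667,507),.047); print(n, np.degrees(np.arctan2(*(n-[572.9,98.8])[::-1])))
box([(402,30),(665,297),(292,685),(30,452)],.01)
box([(302,285),(433,408),(248,607),(120,492)],.01)
print(f((303,285),.01))
box([(128,97),(325,125),(285,462),(122,445)],.007,(215,215),8)
print([f(q,.007,(215,215),8).round(1) for q in [(222,155),(195,412)]])
E
```

```text
[572.   97.8] 37.1 12.0 11.92 102.42
[653.97808053 113.39239699] 10.20283915961884
[596.7  49.5] 148.2 98.6 -64.7 24.99
[608.4  24.4] 75.9 48.6 -64.16 25.18
[570.04078361  48.33649544]
[ 690.4 -120.3] 71.1 33.9 -29.34 60.16
[array([ 667. , -107.5]), array([ 712.8, -135.4])]
```

Request:
arm_command --commands '[[5.5,[2.4,-4.3,0],-0.05],[5.5,[2.4,-4.3,0],-0.05],[5.5,[2.4,-4.3,-1],-0.055],[5.5,[0,-1.95,-4],0],[5.5,[0,0,-5],0],[5.5,[0,0,-5],0],[5.5,[0,0,-3],0],[5.5,[0,0,0],0],[5.5,[0,0,0],0]]'

```text
clock: 7.25
position: [0.6905, -0.1215, 0.0952]
ee_rot: [0.616, -0.615, -0.348, 0.348]
contact_force: [-0.4, -0.7, 0.6]
width: 0.055
```

```bash
python3 - <<'E'
from h import *
st()
im=manip.get_image("wrist"); crop(im,0,0,640,400,1,"pics/w6.png"); np.savez("w6.npz",**im)
E
```

```text
t 7.25 p [ 690.5 -121.5   95.2] jaw deg 58.97 F [-0.4 -0.7  0.6] w 55.0
```

View pics/w6.png

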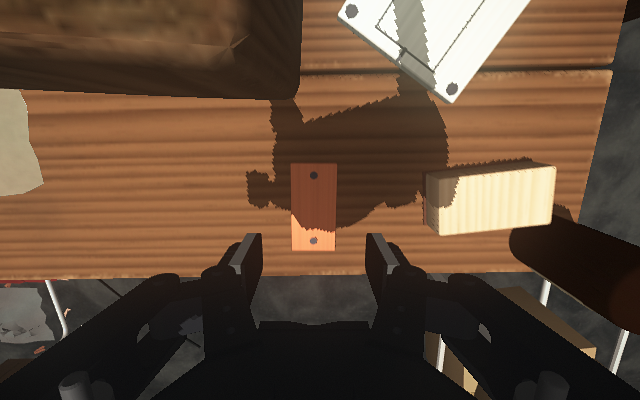

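Request:
arm_command --commands '[[5,[0,0,-4],0],[5,[0,0,-3],0],[5,[0,0,-0.5],0],[5,[0,0,0],0],[3,[0,0,0],0],[3,[0,0,0],0],[3,[0,0,0],0],[3,[0,0,0],0],[3,[0,0,0],0]]' --grip_force 35

```text
clock: 8.2
position: [0.6924, -0.1226, 0.0236]
ee_rot: [-0.614, 0.617, 0.349, -0.346]
contact_force: [0.0, -0.5, 6.5]
width: 0.03
```

Request:
arm_command --commands '[[5,[0,0,0],0],[5,[0,0,0],0],[5,[0,0,0],0],[5,[0,0,-0.15],0],[5,[0,0,0],0],[3,[0,0,0],0],[3,[0,0,0],0],[3,[0,0,0],0],[3,[0,0,0],0],[3,[0,0,0],0]]' --grip_force 35

```text
clock: 9.2
position: [0.6902, -0.1217, 0.0185]
ee_rot: [-0.616, 0.616, 0.348, -0.348]
contact_force: [-0.1, 0.5, -0.0]
width: 0.0345
```

```bash
python3 - <<'E'
from h import *
st()
im=manip.get_image("wrist"); crop(im,0,0,640,400,1,"pics/w7.png"); np.savez("w7.npz",**im)
E
```

```text
t 9.2 p [ 690.2 -121.7   18.5] jaw deg 58.9 F [-0.1  0.5 -0. ] w 34.5
```

View pics/w7.png

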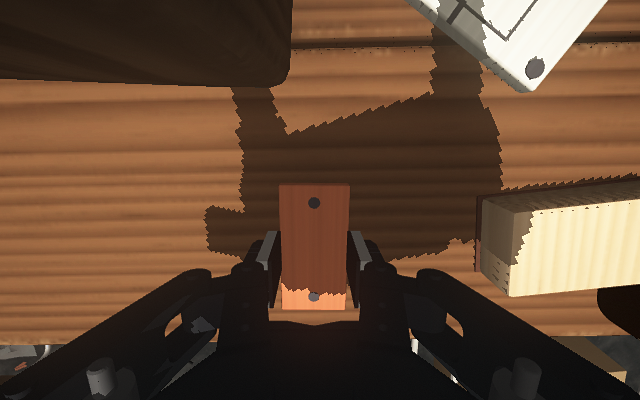

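Request:
arm_command --commands '[[3,[0,0,2],0],[3,[0,0,4],0],[3,[0,0,4],0],[3,[0,0,4],0],[3,[0,0,4],0],[3,[-3.1,3.2,1],-0.07],[3,[-3.1,3.2,0],-0.07],[3,[-3.1,3.2,0],-0.07],[3,[-3.1,3.2,0],-0.07],[3,[-3.1,3.2,0],-0.07],[3,[-3.1,3.2,0],-0.07],[3,[-3.1,3.2,0],-0.07]]'

```text
clock: 10.45
position: [0.4713, 0.1034, 0.2083]
ee_rot: [0.682, -0.682, -0.187, 0.187]
contact_force: [0.5, 0.4, -1.2]
width: 0.0344
```

Request:
arm_command --commands '[[3,[-3.1,3.2,0],-0.069],[3,[0,0.2,-2],0],[3,[0,0,-4],0],[3,[0,0,-4],0],[3,[0,0,0],0],[3,[0,0,0],0]]'

```text
clock: 11.05
position: [0.442, 0.1362, 0.1087]
ee_rot: [0.688, -0.688, -0.164, 0.165]
contact_force: [0.5, 0.4, -0.9]
width: 0.035
```

```bash
python3 - <<'E'
from h import *
st()
im=manip.get_image("wrist"); crop(im,0,0,640,400,1,"pics/w8.png"); np.savez("w8.npz",**im)
E
```

```text
t 11.05 p [442.  136.2 108.7] jaw deg 26.87 F [ 0.5  0.4 -0.9] w 35.0
```

View pics/w8.png

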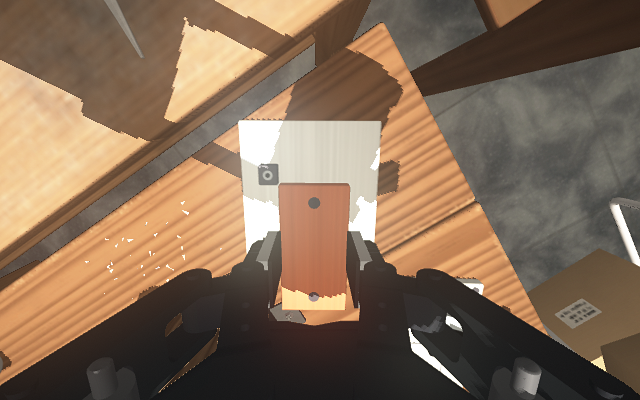

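Request:
arm_command --commands '[[3,[0,0,-4],0],[3,[0,0,-3],0],[3,[0,0,-0.8],0],[3,[0,0,0],0],[3,[0,0,0],0]]' --grip_force 30

```text
clock: 11.6
position: [0.4441, 0.1365, 0.0322]
ee_rot: [-0.688, 0.688, 0.166, -0.163]
contact_force: [-0.3, 0.3, -1.8]
width: 0.0345
```

```bash
python3 - <<'E'
from h import *
st()
im=manip.get_image("wrist"); crop(im,0,0,640,400,1,"pics/w9.png"); np.savez("w9.npz",**im)
E
```

```text
t 11.6 p [444.1 136.5  32.2] jaw deg 26.87 F [-0.3  0.3 -1.8] w 34.5
```

View pics/w9.png

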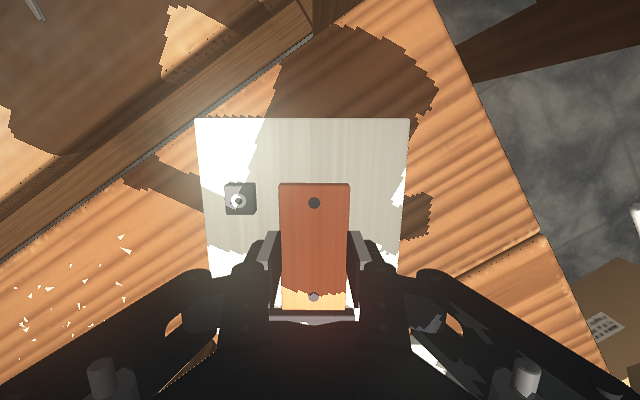

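Request:
arm_command --commands '[[3,[0,0,-0.15],0],[3,[0,0,0],0],[3,[0,0,0],0]]'

```text
clock: 11.95
position: [0.4425, 0.1363, 0.0296]
ee_rot: [-0.688, 0.688, 0.165, -0.164]
contact_force: [-0.6, -0.6, -0.9]
width: 0.0341
```

```bash
python3 - <<'E'
from h import *
st()
E
```

```text
t 11.95 p [442.5 136.3  29.6] jaw deg 26.87 F [-0.6 -0.6 -0.9] w 34.1
```

Request:
arm_command --commands '[[3,[0,0,-0.08],0],[3,[-0.31,-0.16,0],0],[3,[-0.31,-0.16,0],0],[3,[-0.27,-0.14,0],0],[3,[0,0,0],0],[3,[0,0,0],0]]'

```text
clock: 12.55
position: [0.4331, 0.1315, 0.0285]
ee_rot: [-0.688, 0.688, 0.164, -0.164]
contact_force: [0.5, -0.8, 3.1]
width: 0.0344
```

```bash
cat >> h.py <<'E'
BC=np.array([437.3,136.4]); BA=np.radians(-63.15)
CC=np.array([596.6,49.2]); CA=np.radians(-64.55)
def loc(p,c,a):
    d=np.asarray(p)[:2]-c; return np.array([d@[np.cos(a),np.sin(a)],d@[-np.sin(a),np.cos(a)]])
def bd():
    s=manip.get_state(); f=s["contact_force"]
    st(); print("board xy",loc(s["position"]*1000,BC,BA).round(1),"Fboard",loc(f,np.zeros(2),BA).round(1),"M",s["moment"].round(2))
E
python3 -c "
from h import *
bd()"
```

```text
t 12.55 p [433.1 131.5  28.5] jaw deg 26.88 F [ 0.5 -0.8  3.1] w 34.4
board xy [ 2.5 -6. ] Fboard [1.  0.1] M [-0.15  0.01  0.01]
```

Resting on the bed, near the side stops. Creep further −y.

Request:
arm_command --commands '[[3,[-0.09,-0.045,0],0],[3,[-0.09,-0.045,0],0],[3,[-0.09,-0.045,0],0],[3,[0,0,0],0],[3,[0,0,0],0]]'

```text
clock: 13.05
position: [0.4322, 0.131, 0.0285]
ee_rot: [0.688, -0.688, -0.165, 0.163]
contact_force: [3.5, 3.4, 0.2]
width: 0.0344
```

```bash
python3 -c "
from h import *
bd()"
```

```text
t 13.05 p [432.2 131.   28.5] jaw deg 26.85 F [3.5 3.4 0.2] w 34.4
board xy [ 2.6 -7. ] Fboard [-1.5  4.6] M [ 0.58 -0.7   0.15]
```

Request:
arm_command --commands '[[3,[0.09,-0.18,0],0],[3,[0.09,-0.18,0],0],[3,[0.09,-0.18,0],0],[3,[0.09,-0.18,0],0],[3,[0.045,-0.09,0],0],[3,[0,0,0],0],[3,[0,0,0],0]]'

```text
clock: 13.75
position: [0.435, 0.1254, 0.0285]
ee_rot: [0.69, -0.686, -0.164, 0.162]
contact_force: [1.5, 15.2, 2.0]
width: 0.0345
```

```bash
python3 -c "
from h import *
bd()"
```

```text
t 13.75 p [435.  125.4  28.5] jaw deg 26.68 F [ 1.5 15.2  2. ] w 34.5
board xy [ 8.8 -7. ] Fboard [-12.8   8.2] M [ 2.49 -0.13  0.24]
```

Request:
arm_command --commands '[[5.2,[0,0,0],0],[5.2,[0,0,0],0],[5.2,[0,0,0],0],[5.2,[0,0,0],0]]'

```text
clock: 14.15
position: [0.4341, 0.1218, 0.028]
ee_rot: [-0.688, 0.688, 0.164, -0.165]
contact_force: [0.3, -0.2, 1.1]
width: 0.0517
```

```bash
python3 - <<'E'
from h import *
bd()
im=manip.get_image("wrist"); crop(im,150,80,470,340,2,"pics/w10.png"); np.savez("w10.npz",**im)
E
```

```text
t 14.15 p [434.1 121.8  28. ] jaw deg 26.87 F [ 0.3 -0.2  1.1] w 51.7
board xy [11.5 -9.5] Fboard [0.3 0.2] M [ 0.1   0.01 -0.02]
```

View pics/w10.png

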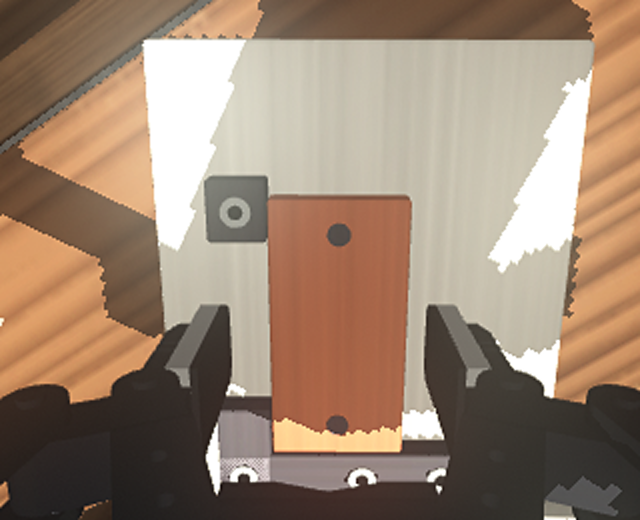

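```bash
python3 - <<'E'
from h import *
im=dict(np.load("w10.npz"))
def f(q,z,o=(150,80),s=2): return P(im,o[0]+(q[0]+.5)/s-.5,o[1]+(q[1]+.5)/s-.5,z)[:2]*1000
a,b=f((339,235),.017),f((337,426),.017); d=b-a
print(a,b,(a+b)/2,loc((a+b)/2,BC,BA),np.linalg.norm(d),np.degrees(np.arctan2(d[1],d[0])))
e=[f((272,197),.017),f((409,197),.017),f((273,453),.017),f((402,453),.017)]
print([loc(x,BC,BA).round(1) for x in e])
E
```

```text
[422.8016546  148.96719395] [446.94571743 100.7832835 ] [434.87368602 124.87523873] [ 9.18643998 -7.36996896] 53.894572975729496 -63.38540108577751
[array([-27.3, -23.6]), array([-27.3,   9.7]), array([ 44.6, -25.1]), array([44.6, 10.5])]
```

Request:
arm_command --commands '[[5.2,[0.11,0.34,0.05],0],[5.2,[0,0,0],0],[5.2,[0,0,0],0],[5.2,[0,0,0],0]]'

```text
clock: 14.6
position: [0.4357, 0.1257, 0.0288]
ee_rot: [-0.688, 0.688, 0.164, -0.164]
contact_force: [-0.6, -0.2, -0.0]
width: 0.0519
```

```bash
python3 -c "
from h import *
bd()"
```

```text
t 14.6 p [435.7 125.7  28.8] jaw deg 26.88 F [-0.6 -0.2 -0. ] w 51.9
board xy [ 8.9 -6.3] Fboard [-0.1 -0.6] M [-0.01  0.02  0.05]
```

Request:
arm_command --commands '[[5.2,[-0.06,-0.04,0],0],[5.2,[0,0,0],0],[3,[0,0,0],0],[3,[0,0,0],0],[3,[0,0,0],0],[3,[0,0,0],0],[3,[0,0,0],0]]' --grip_force 40

```text
clock: 15.3
position: [0.4353, 0.1253, 0.0291]
ee_rot: [-0.688, 0.688, 0.165, -0.164]
contact_force: [-0.8, 0.7, 5.8]
width: 0.0341
```

```bash
python3 -c "
from h import *
bd()"
```

```text
t 15.3 p [435.3 125.3  29.1] jaw deg 26.87 F [-0.8  0.7  5.8] w 34.1
board xy [ 9.  -6.8] Fboard [-1.  -0.4] M [ 0.    0.12 -0.01]
```

Request:
arm_command --commands '[[3,[0,0,1.5],0],[3,[0,0,3.5],0],[3,[0,0,4],0],[3,[0,0,3],0],[3,[3.5,-2.0,0],-0.012],[3,[3.5,-2.0,0],-0.012],[3,[3.5,-2.0,0],0],[3,[3.5,-2.0,0],0],[3,[3.3,-2.1,0],0],[3,[0,0,0],0],[3,[0,0,0],0],[3,[0,0,0],0]]'

```text
clock: 16.5
position: [0.6066, 0.0247, 0.1478]
ee_rot: [0.69, -0.689, -0.155, 0.157]
contact_force: [0.5, -0.7, -1.9]
width: 0.0344
```

```bash
python3 - <<'E'
from h import *
st()
im=manip.get_image("wrist"); crop(im,0,0,640,400,1,"pics/w11.png"); np.savez("w11.npz",**im)
E
```

```text
t 16.5 p [606.6  24.7 147.8] jaw deg 25.51 F [ 0.5 -0.7 -1.9] w 34.4
```

View pics/w11.png

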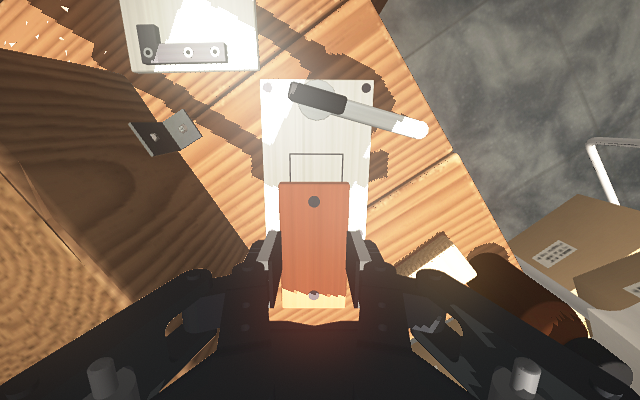

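Request:
arm_command --commands '[[3,[0.15,-0.06,-4],0],[3,[0,0,-4],0],[3,[0,0,-3],0],[3,[0,0,0],0],[3,[0,0,0],0],[3,[0,0,0],0]]'

```text
clock: 17.15
position: [0.611, 0.0239, 0.0409]
ee_rot: [-0.689, 0.69, 0.158, -0.155]
contact_force: [0.5, 0.2, -0.8]
width: 0.0341
```

```bash
python3 - <<'E'
from h import *
st()
im=manip.get_image("wrist"); crop(im,180,60,460,330,2,"pics/w12.png"); np.savez("w12.npz",**im)
E
```

```text
t 17.15 p [611.   23.9  40.9] jaw deg 25.53 F [ 0.5  0.2 -0.8] w 34.1
```

View pics/w12.png

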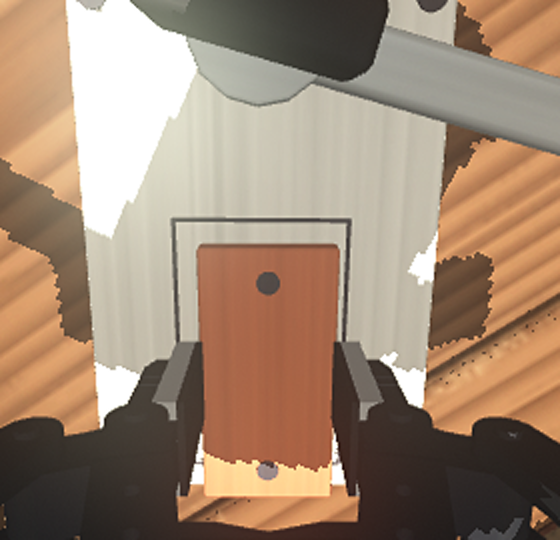

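Request:
arm_command --commands '[[3,[0,0,-0.6],0],[3,[0,0,0],0],[3,[0,0,0],0],[3,[0,0,0],0],[3,[0,0,0],0]]'

```text
clock: 17.7
position: [0.6097, 0.0236, 0.0329]
ee_rot: [-0.69, 0.69, 0.156, -0.156]
contact_force: [0.1, 0.2, -1.7]
width: 0.0344
```

```bash
python3 - <<'E'
from h import *
st()
E
```

```text
t 17.7 p [609.7  23.6  32.9] jaw deg 25.49 F [ 0.1  0.2 -1.7] w 34.4
```

Request:
arm_command --commands '[[3,[-0.12,0.05,-0.25],0],[3,[0,0,0],0],[3,[0,0,0],0],[3,[0,0,0],0],[3,[0,0,0],0]]'

```text
clock: 18.2
position: [0.6085, 0.0241, 0.0303]
ee_rot: [-0.69, 0.69, 0.156, -0.156]
contact_force: [0.9, -0.3, -1.7]
width: 0.0342
```

```bash
python3 - <<'E'
from h import *
st()
im=manip.get_image("wrist"); crop(im,220,140,400,320,4,"pics/w13.png"); np.savez("w13.npz",**im)
E
```

```text
t 18.2 p [608.5  24.1  30.3] jaw deg 25.5 F [ 0.9 -0.3 -1.7] w 34.2
```

View pics/w13.png

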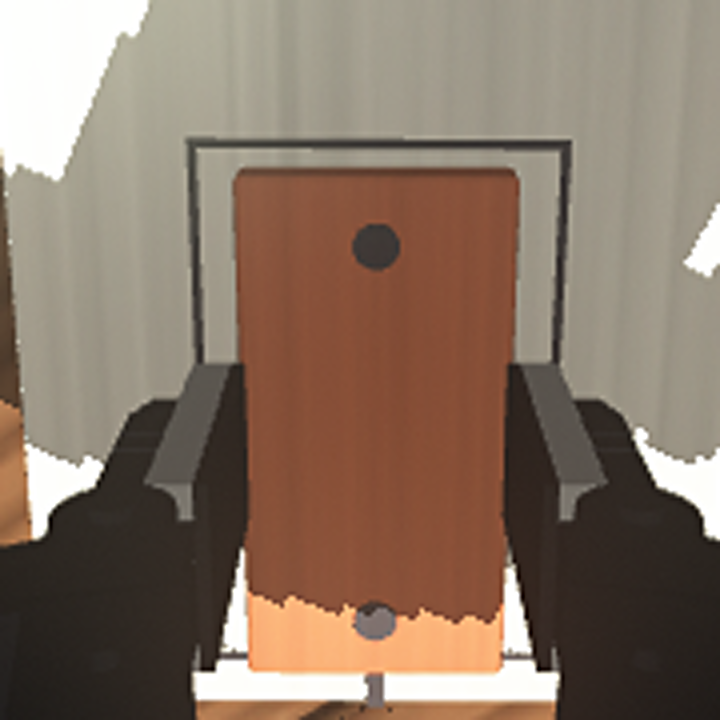

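```bash
python3 - <<'E'
from h import *
im=dict(np.load("w13.npz"))
def f(q,z,o=(220,140),s=4): return P(im,o[0]+(q[0]+.5)/s-.5,o[1]+(q[1]+.5)/s-.5,z)[:2]*1000
L=lambda q,z:loc(f(q,z),CC,CA).round(2)
print("outl",[L(q,.01) for q in [(192,143),(568,143),(200,360),(557,360),(240,656),(520,656),(375,690)]])
for z in (.0175,.0185):print("plate",[L(q,z) for q in [(237,172),(518,172),(250,672),(502,672)]],"dimples",L((377,246),z),L((375,621),z))
E
```

```text
outl [array([-10.72, -24.4 ]), array([-10.77,  24.36]), array([ 19.33, -24.53]), array([19.3 , 24.23]), array([ 65.89, -20.46]), array([65.88, 20.78]), array([71.71, -0.58])]
plate [array([ -8.49, -17.76]), array([-8.52, 17.03]), array([ 63.1 , -18.12]), array([63.1 , 17.22])] dimples [ 1.01 -0.41] [54.94 -0.61]
plate [array([ -8.7 , -17.64]), array([-8.74, 16.9 ]), array([ 62.37, -18.  ]), array([62.36, 17.09])] dimples [ 0.73 -0.42] [54.26 -0.61]
```

Request:
arm_command --commands '[[3,[0.03,0.01,-0.13],0],[3,[0,0,0],0],[3,[0,0,0],0],[3,[0,0,0],0]]'

```text
clock: 18.65
position: [0.6089, 0.0242, 0.0292]
ee_rot: [-0.69, 0.69, 0.156, -0.156]
contact_force: [-0.2, -0.2, 0.8]
width: 0.0342
```

```bash
python3 - <<'E'
from h import *
st()
E
```

```text
t 18.65 p [608.9  24.2  29.2] jaw deg 25.5 F [-0.2 -0.2  0.8] w 34.2
```

Just touching. Release and rise.

Request:
arm_command --commands '[[3,[0,0,-0.03],0],[3,[0,0,0],0],[5.2,[0,0,0],0],[5.2,[0,0,0],0],[5.2,[0,0,0],0],[5.2,[0,0,1],0],[6,[0,0,4],0],[8,[0,0,5],0],[8,[0,-1,5],0],[8,[0,-1,5],0],[8,[0,0,0],0],[8,[0,0,0],0]]'

```text
clock: 19.85
position: [0.6094, 0.0044, 0.2291]
ee_rot: [-0.689, 0.69, 0.157, -0.154]
contact_force: [0.2, 0.1, 0.0]
width: 0.0798
```

```bash
python3 - <<'E'
from h import *
st()
im=manip.get_image("wrist"); crop(im,240,60,400,200,5,"pics/w14.png"); np.savez("w14.npz",**im)
tp=manip.get_image("top"); crop(tp,200,80,460,280,3,"pics/t5.png"); np.savez("t5.npz",**tp)
sc=manip.get_image("scene");np.savez("s5.npz",**sc)
for im,r in((tp,(360,150,445,220)),(sc,(185,220,300,310))):
  for o in rect(im,.007,lo=(5,120,215),hi=(22,255,255),amin=40,roi=r): print(o)
E
```

```text
t 19.85 p [609.4   4.4 229.1] jaw deg 25.47 F [0.2 0.1 0. ] w 79.8
(array([ 548.5, -373.1,   54.1,   29.6,  -32.6]), array([418., 196.]))
(array([ 647.6, -328.6,  119.7,   10.2,   59.7]), array([266., 304.]))
(array([ 550.3, -372.8,   57.1,   28. ,  -35. ]), array([221., 288.]))
```

View pics/w14.png

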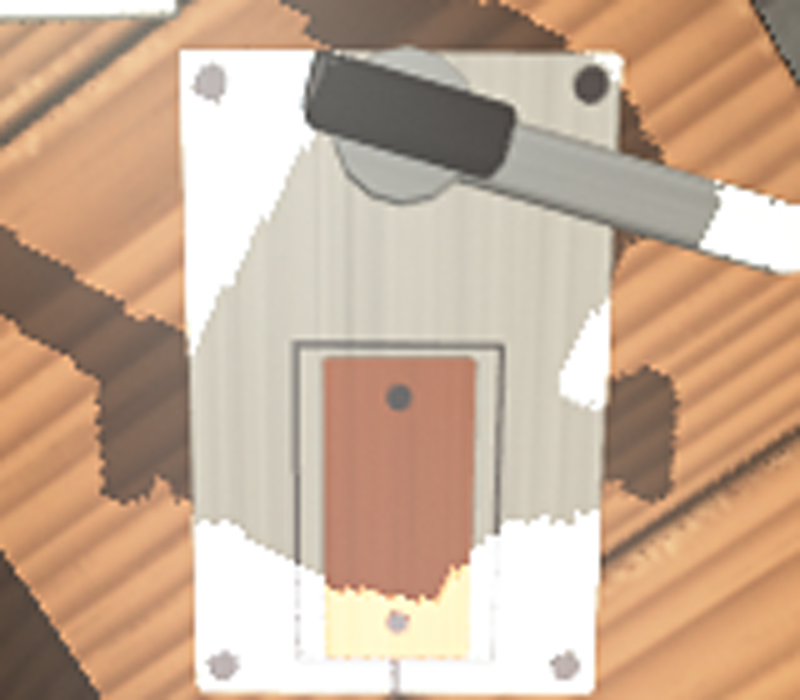

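View pics/t5.png

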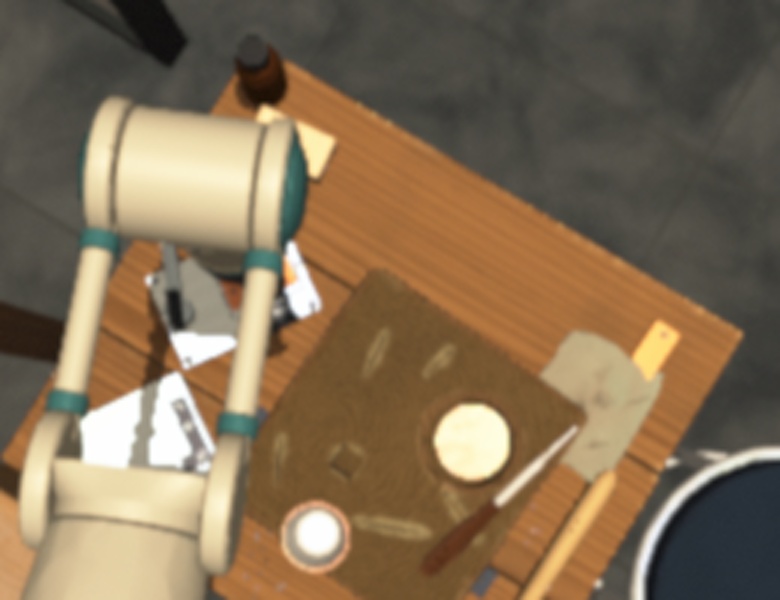

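```bash
python3 - <<'E'
from h import *
im=dict(np.load("w14.npz"))
def f(q,z,o=(240,60),s=5): return P(im,o[0]+(q[0]+.5)/s-.5,o[1]+(q[1]+.5)/s-.5,z)[:2]*1000
L=lambda q,z:loc(f(q,z),CC,CA).round(2)
print("outl",[L(q,.01) for q in [(296,344),(503,347),(298,550),(498,550),(299,656),(494,660),(395,677)]])
print("plate",[L(q,.017) for q in [(324,357),(477,357),(325,657),(470,657)]],"dimples",L((399,397),.017),L((398,621),.017))
print("bar",[L(q,.072) for q in [(310,120),(500,175),(517,112),(330,52)]])
# leather heights
tp=dict(np.load("t5.npz"))
for u,v in [(405,195),(410,200),(415,203),(412,207),(400,200),(418,205),(416,201),(414,199)]: print((u,v),D(tp,u,v).round(3),tp["pixels"][v,u])
E
```

```text
outl [array([-11.05, -24.55]), array([-10.39,  24.28]), array([ 37.95, -24.69]), array([37.95, 24.29]), array([ 64.66, -24.77]), array([65.71, 23.97]), array([70.09, -0.76])]
plate [array([ -8.31, -17.79]), array([-8.33, 17.64]), array([ 63.19, -18.09]), array([63.21, 17.4 ])] dimples [ 0.76 -0.37] [54.19 -0.28]
bar [array([-53.06, -18.62]), array([-43.48,  16.91]), array([-54.5 ,  19.79]), array([-64.73, -14.83])]
(405, 195) [ 0.55  -0.335  0.011] [184 155 111]
(410, 200) [ 0.536 -0.351  0.006] [205 173 126]
(415, 203) [ 0.527 -0.365  0.01 ] [253 221 125]
(412, 207) [ 0.515 -0.356  0.009] [196 174 132]
(400, 200) [ 0.535 -0.32   0.012] [197 177 134]
(418, 205) [ 0.521 -0.374  0.007] [220 187 136]
(416, 201) [ 0.533 -0.369  0.004] [254 223 124]
(414, 199) [ 0.539 -0.362  0.007] [254 225 126]
```

Request:
arm_command --commands '[[8,[0,-4.7,0.5],0.07],[8,[0,-4.7,0.5],0.07],[8,[0,-4.7,0],0.07],[8,[0,-4.7,0],0.07],[8,[-1,-4.7,0],0.07],[8,[-1,-4.7,0],0.07],[8,[-1,-4.7,0],0.07],[8,[-1,-4.7,0],0.06],[8,[0,0,0],0],[8,[0,0,0],0],[8,[0,0,0],0]]'

```text
clock: 21.1
position: [0.5687, -0.3699, 0.2353]
ee_rot: [0.622, -0.62, -0.337, 0.338]
contact_force: [0.4, 0.7, -0.1]
width: 0.0797
```

```bash
python3 - <<'E'
from h import *
st()
im=manip.get_image("wrist"); crop(im,0,0,640,400,1,"pics/w15.png"); np.savez("w15.npz",**im)
E
```

```text
t 21.1 p [ 568.7 -369.9  235.3] jaw deg 57.03 F [ 0.4  0.7 -0.1] w 79.7
```

View pics/w15.png

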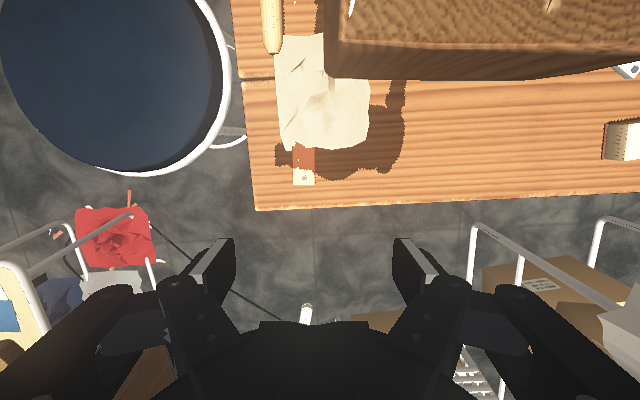

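```bash
python3 - <<'E'
from h import *
im=dict(np.load("w15.npz"))
crop(im,255,25,385,200,4,"pics/w15c.png")
E
```

```text
(no output)
```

View pics/w15c.png

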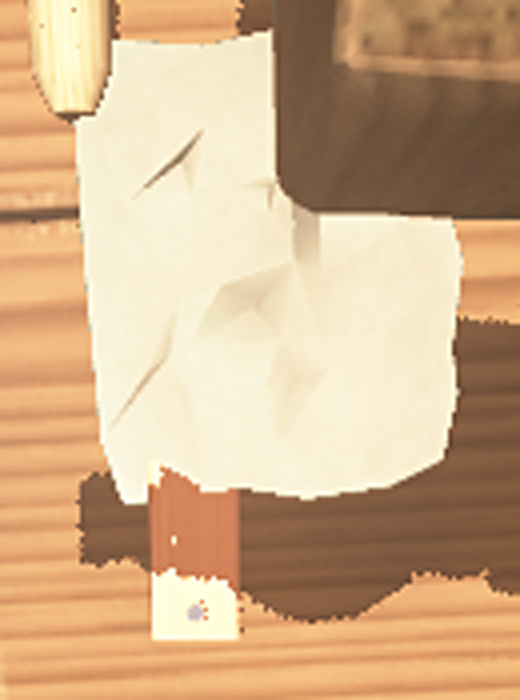

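```bash
python3 - <<'E'
from h import *
im=dict(np.load("w15.npz"))
def f(q,z,o=(255,25),s=4): return P(im,o[0]+(q[0]+.5)/s-.5,o[1]+(q[1]+.5)/s-.5,z)[:2]*1000
a,b,c,d=[f(q,.007) for q in [(240,640),(152,640),(238,490),(150,465)]]
print(a,b,c,d,"width",np.linalg.norm(a-b)); e=(a+b)/2
for p,q in((c,a),(d,b)): print(np.degrees(np.arctan2(*(q-p)[::-1])),np.linalg.norm(q-p))
u=np.array([np.cos(np.radians(-33)),np.sin(np.radians(-33))]); print("end",e,"30mm in",e-30*u, "dimple",f((196,610),.007))
for v in [205,208,212,215]: print(v,P(im,330,v,0)*1000)
E
```

```text
[ 579.06982246 -375.02416346] [ 563.80742257 -398.55152947] [ 539.06600834 -349.89374286] [ 518.05809556 -368.39507623] width 28.044211557950206
-32.13706352569868 47.24238757249067
-33.391558609406374 54.79427518386463
end [ 571.43862252 -386.78784646] 30mm in [ 546.27850548 -370.44867541] dimple [ 563.33774665 -381.43600532]
205 [ 614.66011458 -373.71441392    0.        ]
208 [ 618.18242432 -375.92240168    0.        ]
212 [ 622.91025428 -378.88607935    0.        ]
215 [ 626.47991531 -381.12374965    0.        ]
```

Request:
arm_command --commands '[[4.6,[-2.24,-0.05,-3],0],[4.6,[0,0,-5],0],[4.6,[0,0,-5],0],[4.6,[0,0,-3],0],[4.6,[0,0,0],0],[4.6,[0,0,0],0],[4.6,[0,0,0],0]]'

```text
clock: 21.85
position: [0.5482, -0.3723, 0.0794]
ee_rot: [-0.62, 0.623, 0.338, -0.337]
contact_force: [0.0, -1.3, -0.4]
width: 0.0455
```

```bash
python3 - <<'E'
from h import *
st()
im=manip.get_image("wrist"); crop(im,160,100,480,350,2,"pics/w16.png"); np.savez("w16.npz",**im)
E
```

```text
t 21.85 p [ 548.2 -372.3   79.4] jaw deg 57.07 F [ 0.  -1.3 -0.4] w 45.5
```

View pics/w16.png

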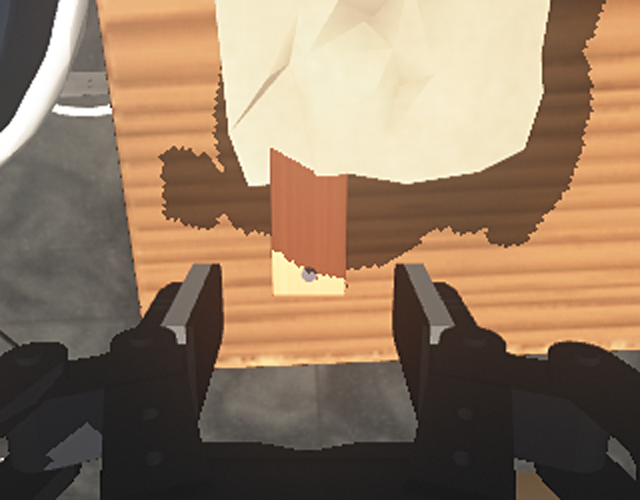

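Request:
arm_command --commands '[[4.6,[0,0,-3],0],[4.6,[0,0,-2.6],0],[4.6,[0,0,-0.3],0],[4.6,[0,0,0],0],[4.6,[0,0,0],0],[4.6,[0,0,0],0]]' --grip_force 40

```text
clock: 22.5
position: [0.5474, -0.3728, 0.0197]
ee_rot: [-0.62, 0.623, 0.338, -0.337]
contact_force: [0.2, -0.0, -0.1]
width: 0.0463
```

```bash
python3 -c "
from h import *
st()"
```

```text
t 22.5 p [ 547.4 -372.8   19.7] jaw deg 57.01 F [ 0.2 -0.  -0.1] w 46.3
```

Request:
arm_command --commands '[[4.6,[0.08,0.12,-0.05],0],[4.6,[0,0,0],0],[2.2,[0,0,0],0],[2.2,[0,0,0],0],[2.2,[0,0,0],0],[2.2,[0,0,0],0],[2.2,[0,0,0],0],[2.2,[0,0,0],0]]'

```text
clock: 23.3
position: [0.5473, -0.3708, 0.0177]
ee_rot: [-0.621, 0.622, 0.338, -0.337]
contact_force: [-0.7, 0.7, 5.2]
width: 0.0268
```

```bash
python3 -c "
from h import *
st()"
```

```text
t 23.3 p [ 547.3 -370.8   17.7] jaw deg 57.01 F [-0.7  0.7  5.2] w 26.8
```

Request:
arm_command --commands '[[2.2,[0,0,0.1],0],[2.2,[0.5,-0.32,0],0],[2.2,[0.5,-0.32,0],0],[2.2,[0.43,-0.28,0],0],[2.2,[0,0,0],0]]'

```text
clock: 23.8
position: [0.5626, -0.3807, 0.0179]
ee_rot: [-0.621, 0.622, 0.338, -0.337]
contact_force: [0.2, 0.4, -0.7]
width: 0.0264
```

```bash
python3 - <<'E'
from h import *
st()
im=manip.get_image("wrist"); crop(im,160,100,480,350,2,"pics/w17.png"); np.savez("w17.npz",**im)
E
```

```text
t 23.8 p [ 562.6 -380.7   17.9] jaw deg 57.01 F [ 0.2  0.4 -0.7] w 26.4
```

View pics/w17.png

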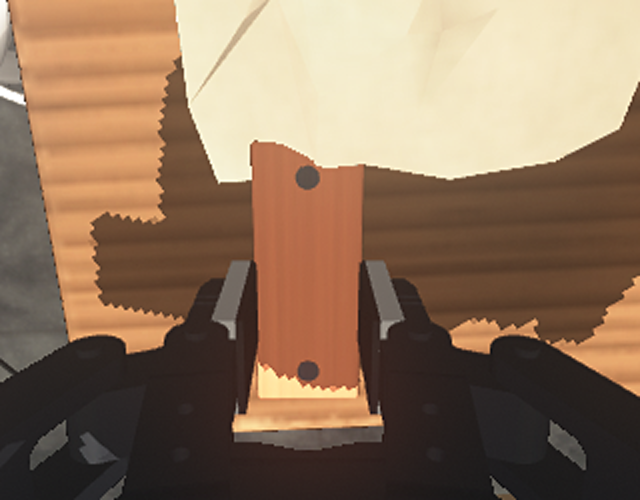

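Request:
arm_command --commands '[[2.2,[0.5,-0.32,0.05],0],[2.2,[0,0,0.1],0],[2.2,[0,0,1.5],0],[2.2,[0,0,4],0],[2.2,[0,0,4.5],0],[2.2,[0,0,4.5],0],[2.2,[0,0,4.5],0],[2.2,[0,0,4.5],0],[2.2,[0,0,0],0]]'

```text
clock: 24.75
position: [0.569, -0.385, 0.2648]
ee_rot: [-0.616, 0.627, 0.34, -0.335]
contact_force: [0.0, -1.0, -0.1]
width: 0.0266
```

```bash
python3 - <<'E'
from h import *
st()
im=dict(np.load("w17.npz"))
def f(q,z,o=(160,100),s=2): return P(im,o[0]+(q[0]+.5)/s-.5,o[1]+(q[1]+.5)/s-.5,z)[:2]*1000
a,b=f((307,177),.0075),f((308,371),.0075); m=(a+b)/2;d=(b-a); print(m,np.linalg.norm(d),np.degrees(np.arctan2(d[1],d[0])))
print("plate centre rel tcp along u, perp:",loc(m,np.array([562.6,-380.7]),np.radians(-33)))
im=manip.get_image("wrist"); crop(im,160,100,480,350,2,"pics/w18.png"); np.savez("w18.npz",**im)
E
```

```text
t 24.75 p [ 569.  -385.   264.8] jaw deg 57.02 F [ 0.  -1.  -0.1] w 26.6
[ 556.03093533 -377.10514239] 53.65189664724407 -32.69105990481159
plate centre rel tcp along u, perp: [-7.46718098 -0.56286777]
```

View pics/w18.png

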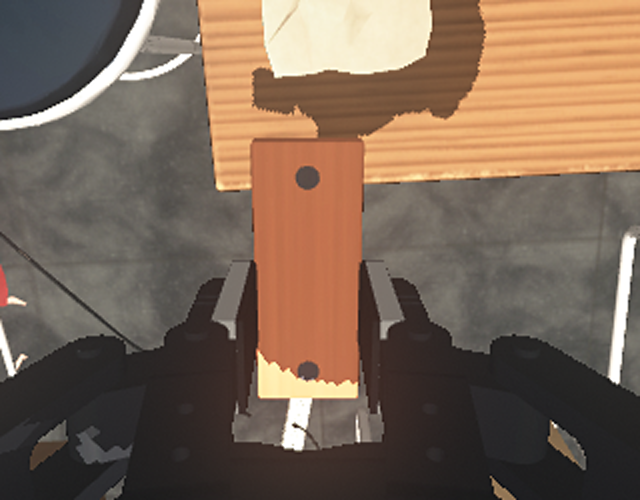

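Request:
arm_command --commands '[[2.2,[-0.8,3,0],-0.03],[2.2,[-1.1,4.6,0],-0.05],[2.2,[-1.1,4.6,0],-0.05],[2.2,[-1.1,4.6,0],-0.05],[2.2,[-1.1,4.6,0],-0.05],[2.2,[-1.1,4.6,0],-0.05],[2.2,[-1.1,4.6,0],-0.05],[2.2,[-1.1,4.6,0],-0.05],[2.2,[-1.1,4.6,0],-0.05],[2.2,[-1.1,4.6,0],-0.05],[2.2,[-1.1,4.6,0],-0.046],[2.2,[-0.9,2.3,0],0]]'

```text
clock: 26.0
position: [0.437, 0.1329, 0.2539]
ee_rot: [0.688, -0.687, -0.164, 0.166]
contact_force: [0.4, -0.7, -2.1]
width: 0.0264
```

Request:
arm_command --commands '[[2.2,[0,0,-4],0],[2.2,[0,0,-5],0],[2.2,[0,0,-5],0],[2.2,[0,0,0],0],[2.2,[0,0,0],0],[2.2,[0,0,0],0]]'

```text
clock: 26.6
position: [0.4413, 0.1301, 0.1168]
ee_rot: [-0.688, 0.688, 0.166, -0.163]
contact_force: [0.1, 0.4, -0.3]
width: 0.0266
```

```bash
python3 - <<'E'
from h import *
bd()
im=manip.get_image("wrist"); crop(im,100,50,480,350,2,"pics/w19.png"); np.savez("w19.npz",**im)
E
```

```text
t 26.6 p [441.3 130.1 116.8] jaw deg 26.86 F [ 0.1  0.4 -0.3] w 26.6
board xy [7.4 0.8] Fboard [-0.3  0.3] M [ 0.03 -0.04 -0.01]
```

View pics/w19.png

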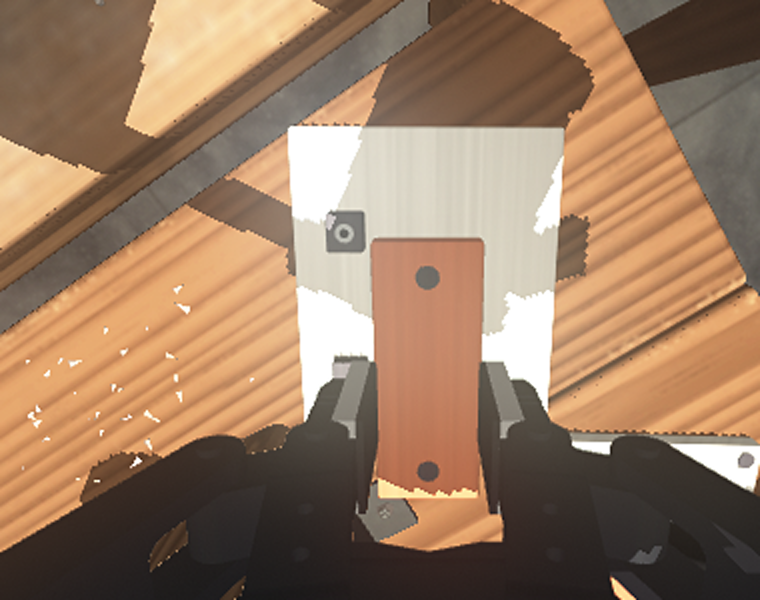

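Request:
arm_command --commands '[[2.2,[0,0,-4],0],[2.2,[0,0,-3],0],[2.2,[0,0,-1.6],0],[2.2,[0,0,0],0],[2.2,[0,0,0],0],[2.2,[0,0,0],0],[2.2,[0,0,0],0]]'

```text
clock: 27.35
position: [0.4404, 0.13, 0.03]
ee_rot: [-0.688, 0.688, 0.165, -0.163]
contact_force: [0.1, -0.2, -1.3]
width: 0.0266
```

```bash
python3 -c "
from h import *
bd()"
```

```text
t 27.35 p [440.4 130.   30. ] jaw deg 26.87 F [ 0.1 -0.2 -1.3] w 26.6
board xy [ 7.1 -0.1] Fboard [ 0.2 -0. ] M [ 0.04 -0.02  0.  ]
```

Request:
arm_command --commands '[[2.2,[0,0,-0.15],0],[2.2,[-0.3,-0.15,0],0],[2.2,[-0.3,-0.15,0],0],[2.2,[-0.24,-0.12,0],0],[2.2,[-0.09,-0.05,0],0],[2.2,[-0.09,-0.05,0],0],[2.2,[-0.09,-0.05,0],0],[2.2,[0,0,0],0],[2.2,[0,0,0],0]]'

```text
clock: 28.25
position: [0.4306, 0.1252, 0.0276]
ee_rot: [0.688, -0.688, -0.166, 0.162]
contact_force: [5.2, 5.0, -0.8]
width: 0.0262
```

```bash
python3 -c "
from h import *
bd()"
```

```text
t 28.25 p [430.6 125.2  27.6] jaw deg 26.78 F [ 5.2  5.  -0.8] w 26.2
board xy [  7. -11.] Fboard [-2.1  6.9] M [ 0.74 -0.76 -0.2 ]
```

Side stops touched at board y −11.0. Now +x.

Request:
arm_command --commands '[[2.2,[0.09,-0.18,0],0],[2.2,[0.09,-0.18,0],0],[2.2,[0.09,-0.18,0],0],[2.2,[0.09,-0.18,0],0],[2.2,[0.09,-0.18,0],0],[2.2,[0.045,-0.09,0],0],[2.2,[0,0,0],0],[2.2,[0,0,0],0]]'

```text
clock: 29.05
position: [0.4348, 0.117, 0.0276]
ee_rot: [0.69, -0.687, -0.165, 0.161]
contact_force: [3.5, 12.3, 0.9]
width: 0.0265
```

```bash
python3 -c "
from h import *
bd()"
```

```text
t 29.05 p [434.8 117.   27.6] jaw deg 26.65 F [ 3.5 12.3  0.9] w 26.5
board xy [ 16.2 -11. ] Fboard [-9.4  8.7] M [ 2.15 -0.49 -0.12]
```

Request:
arm_command --commands '[[4.4,[0,0,0],0],[4.4,[0,0,0],0],[4.4,[0,0,0],0],[4.4,[0,0,0],0]]'

```text
clock: 29.45
position: [0.4326, 0.114, 0.027]
ee_rot: [-0.688, 0.688, 0.164, -0.165]
contact_force: [0.0, 0.3, 0.0]
width: 0.0439
```

```bash
python3 - <<'E'
from h import *
bd()
im=manip.get_image("wrist"); crop(im,150,80,470,340,2,"pics/w20.png"); np.savez("w20.npz",**im)
E
```

```text
t 29.45 p [432.6 114.   27. ] jaw deg 26.88 F [0.  0.3 0. ] w 43.9
board xy [ 17.9 -14.3] Fboard [-0.3  0.2] M [ 0.02 -0.01 -0.03]
```

View pics/w20.png

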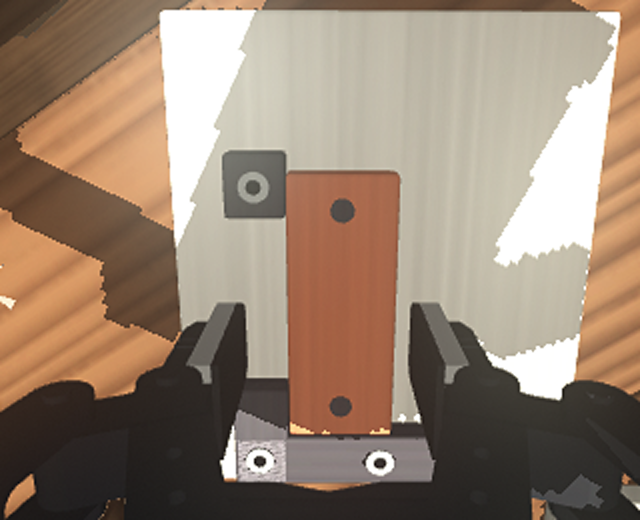

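Request:
arm_command --commands '[[4.4,[-0.03,0.3,0.12],0],[4.4,[-0.04,0.32,0],0],[4.4,[-0.04,0.32,0],0],[4.4,[0,0,0],0],[4.4,[0,0,0],0],[4.4,[0,0,0],0]]'

```text
clock: 30.1
position: [0.4322, 0.1238, 0.0284]
ee_rot: [-0.688, 0.688, 0.164, -0.164]
contact_force: [-0.5, 0.4, 0.0]
width: 0.0439
```

```bash
python3 - <<'E'
from h import *
bd()
im=dict(np.load("w20.npz"))
def f(q,z,o=(150,80),s=2): return P(im,o[0]+(q[0]+.5)/s-.5,o[1]+(q[1]+.5)/s-.5,z)[:2]*1000
a,b=f((342,210),.017),f((341,406),.017); d=b-a
print(loc((a+b)/2,BC,BA),np.linalg.norm(d),np.degrees(np.arctan2(d[1],d[0])))
im=manip.get_image("wrist"); crop(im,150,80,470,340,2,"pics/w21.png")
E
```

```text
t 30.1 p [432.2 123.8  28.4] jaw deg 26.88 F [-0.5  0.4  0. ] w 43.9
board xy [  8.9 -10.3] Fboard [-0.6 -0.2] M [-0.03  0.04 -0.06]
[  8.88936992 -11.32885651] 53.68099732709804 -63.00415468589354
```

View pics/w21.png

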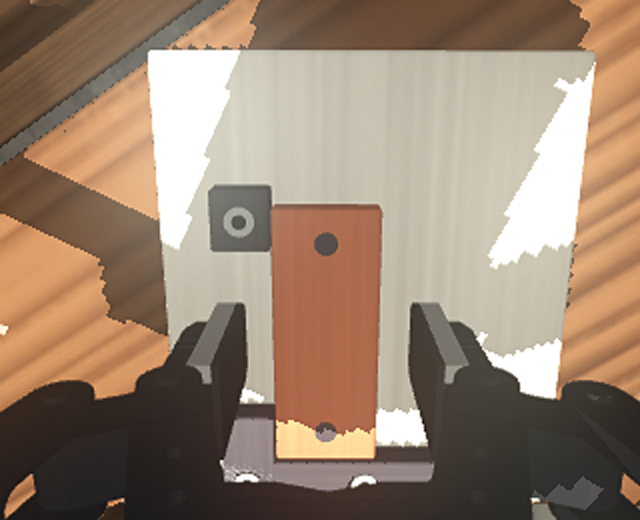

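Centre to y −11 (shift −0.7 ey) and close.

Request:
arm_command --commands '[[4.4,[-0.06,-0.03,0.02],0],[4.4,[0,0,0],0],[2.2,[0,0,0],0],[2.2,[0,0,0],0],[2.2,[0,0,0],0],[2.2,[0,0,0],0],[2.2,[0,0,0],0],[2.2,[0,0,0],0]]' --grip_force 40

```text
clock: 30.95
position: [0.4318, 0.1234, 0.0289]
ee_rot: [-0.688, 0.688, 0.165, -0.164]
contact_force: [-1.4, -0.5, 5.5]
width: 0.0264
```

```bash
python3 -c "
from h import *
bd()"
```

```text
t 30.95 p [431.8 123.4  28.9] jaw deg 26.87 F [-1.4 -0.5  5.5] w 26.4
board xy [  9.1 -10.7] Fboard [-0.2 -1.5] M [-0.03  0.05 -0.02]
```

Request:
arm_command --commands '[[2.2,[0,0,1.5],0],[2.2,[0,0,3.5],0],[2.2,[0,0,4],0],[2.2,[0,0,3],0],[2.2,[3.5,-2.0,0],-0.012],[2.2,[3.5,-2.0,0],-0.012],[2.2,[3.5,-2.0,0],0],[2.2,[3.5,-2.0,0],0],[2.2,[3.7,-1.9,0],0],[2.2,[0,0,0],0],[2.2,[0,0,0],0],[2.2,[0,0,0],0]]'

```text
clock: 32.15
position: [0.607, 0.0249, 0.1477]
ee_rot: [0.69, -0.689, -0.155, 0.157]
contact_force: [-0.1, -0.1, -2.3]
width: 0.0266
```

Request:
arm_command --commands '[[2.2,[0,0,-4],0],[2.2,[0,0,-4],0],[2.2,[0,0,-2.5],0],[2.2,[0,0,0],0],[2.2,[0,0,0],0],[2.2,[0,0,0],0],[2.2,[0,0,0],0],[2.2,[0,0,0],0]]'

```text
clock: 32.95
position: [0.6094, 0.0245, 0.0452]
ee_rot: [-0.689, 0.69, 0.157, -0.155]
contact_force: [0.6, 0.7, -2.2]
width: 0.0263
```

```bash
python3 - <<'E'
from h import *
st()
im=manip.get_image("wrist"); crop(im,220,140,400,320,4,"pics/w22.png"); np.savez("w22.npz",**im)
E
```

```text
t 32.95 p [609.4  24.5  45.2] jaw deg 25.5 F [ 0.6  0.7 -2.2] w 26.3
```

View pics/w22.png

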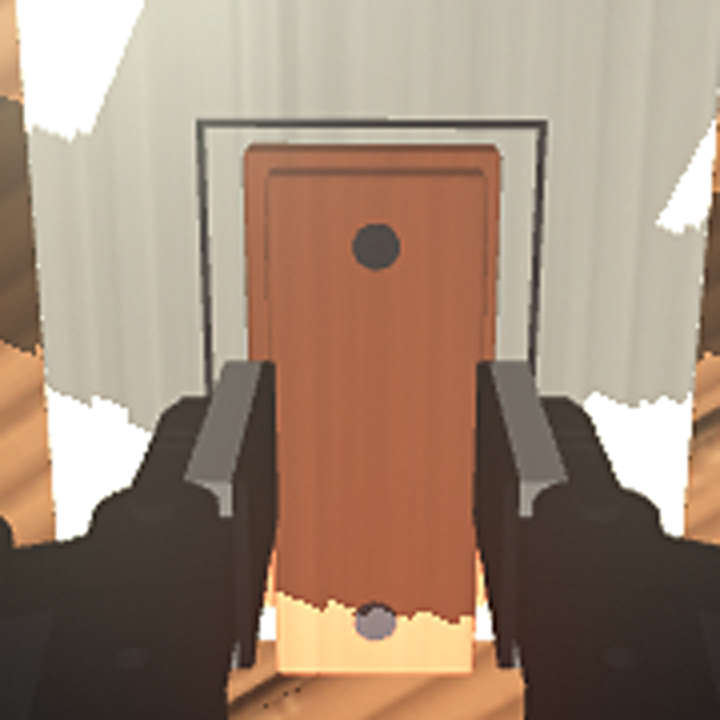

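Request:
arm_command --commands '[[2.2,[-0.05,0,-0.4],0],[2.2,[0,0,-0.3],0],[2.2,[0,0,0],0],[2.2,[0,0,0],0],[2.2,[0,0,0],0],[2.2,[0,0,0],0]]'

```text
clock: 33.6
position: [0.6081, 0.0244, 0.0366]
ee_rot: [0.69, -0.69, -0.156, 0.156]
contact_force: [-0.8, -0.0, -0.5]
width: 0.0262
```

```bash
python3 - <<'E'
from h import *
st()
im=manip.get_image("wrist"); crop(im,220,140,400,320,4,"pics/w23.png"); np.savez("w23.npz",**im)
E
```

```text
t 33.6 p [608.1  24.4  36.6] jaw deg 25.5 F [-0.8 -0.  -0.5] w 26.2
```

View pics/w23.png

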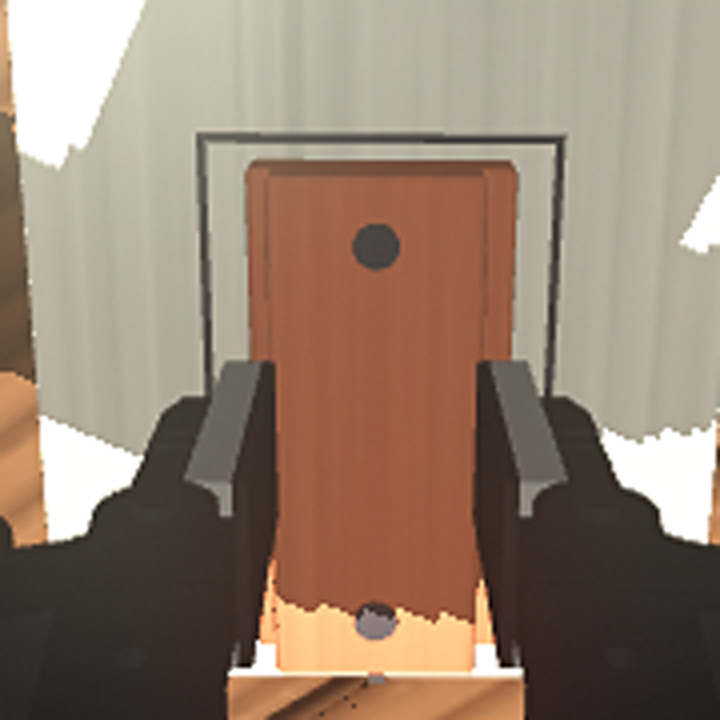

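```bash
python3 - <<'E'
from h import *
im=dict(np.load("w23.npz"))
def f(q,z,o=(220,140),s=4): return P(im,o[0]+(q[0]+.5)/s-.5,o[1]+(q[1]+.5)/s-.5,z)[:2]*1000
L=lambda q,z:loc(f(q,z),CC,CA).round(2)
print("outl",[L(q,.01) for q in [(202,136),(562,139),(208,330),(552,330)]])
print("mid",[L(q,.017) for q in [(248,200),(516,200),(250,330),(512,330)]], [L(q,.017) for q in [(380,162),(260,642),(490,642)]])
print("nar",[L(q,.0248) for q in [(266,200),(487,200),(270,330),(483,330),(376,176),(278,672),(473,672)]],[L(q,.0248) for q in [(377,246),(375,621)]])
E
```

```text
outl [array([-10.94, -24.29]), array([-10.58,  24.37]), array([ 16.85, -24.51]), array([16.81, 24.16])]
mid [array([ -3.74, -17.52]), array([-3.77, 17.53]), array([ 14.29, -17.76]), array([14.26, 17.59])] [array([-8.81, -0.27]), array([ 62.6 , -17.63]), array([62.58, 15.95])]
nar [array([ -5.61, -14.41]), array([-5.63, 12.93]), array([ 11.45, -14.31]), array([11.42, 12.88]), array([-8.65, -0.81]), array([ 61.93, -14.35]), array([61.92, 12.8 ])] [array([ 0.29, -0.67]), array([53.82, -0.86])]
```

Request:
arm_command --commands '[[2.2,[0.07,0.01,0],0],[2.2,[0,0,-0.07],0],[2.2,[0,0,0],0],[2.2,[0,0,0],0],[2.2,[0,0,0],0]]'

```text
clock: 34.15
position: [0.6089, 0.0245, 0.036]
ee_rot: [-0.69, 0.69, 0.156, -0.156]
contact_force: [0.1, -0.7, -0.9]
width: 0.0262
```

```bash
python3 - <<'E'
from h import *
st()
im=manip.get_image("wrist"); crop(im,220,140,400,320,4,"pics/w24.png"); np.savez("w24.npz",**im)
E
```

```text
t 34.15 p [608.9  24.5  36. ] jaw deg 25.49 F [ 0.1 -0.7 -0.9] w 26.2
```

View pics/w24.png

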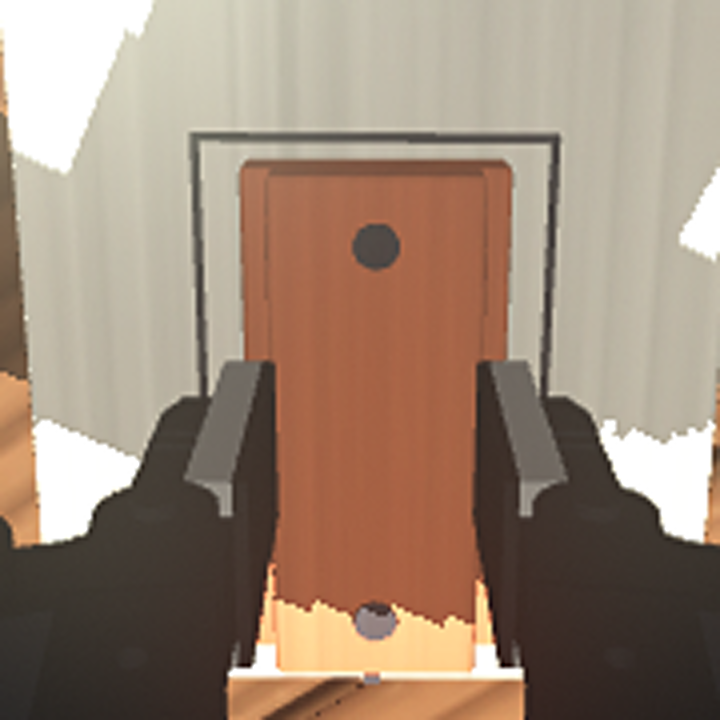

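Margins now about equal (25 px both sides). Lower the last bit, release, rise.

Request:
arm_command --commands '[[2.2,[-0.01,-0.02,-0.05],0],[2.2,[0,0,0],0],[2.2,[0,0,0],0]]'

```text
clock: 34.5
position: [0.6089, 0.0245, 0.0359]
ee_rot: [0.69, -0.69, -0.156, 0.156]
contact_force: [-1.9, 0.1, 4.0]
width: 0.0259
```

```bash
python3 -c "
from h import *
st()"
```

```text
t 34.5 p [608.9  24.5  35.9] jaw deg 25.49 F [-1.9  0.1  4. ] w 25.9
```

Request:
arm_command --commands '[[4.4,[0,0,0],0],[4.4,[0,0,0],0],[4.4,[0,0,0],0],[4.4,[0,0,1],0],[6,[0,0,4],0],[8,[0,0,5],0],[8,[0,-1,5],0],[8,[0,-1,4.5],0],[8,[0,0,0],0],[8,[0,0,0],0]]'

```text
clock: 35.5
position: [0.6092, 0.0043, 0.2315]
ee_rot: [-0.689, 0.69, 0.157, -0.155]
contact_force: [0.2, -0.7, -0.7]
width: 0.08
```

```bash
python3 - <<'E'
from h import *
st()
im=manip.get_image("wrist"); crop(im,240,60,400,200,5,"pics/w25.png"); np.savez("w25.npz",**im)
E
```

```text
t 35.5 p [609.2   4.3 231.5] jaw deg 25.47 F [ 0.2 -0.7 -0.7] w 80.0
```

View pics/w25.png

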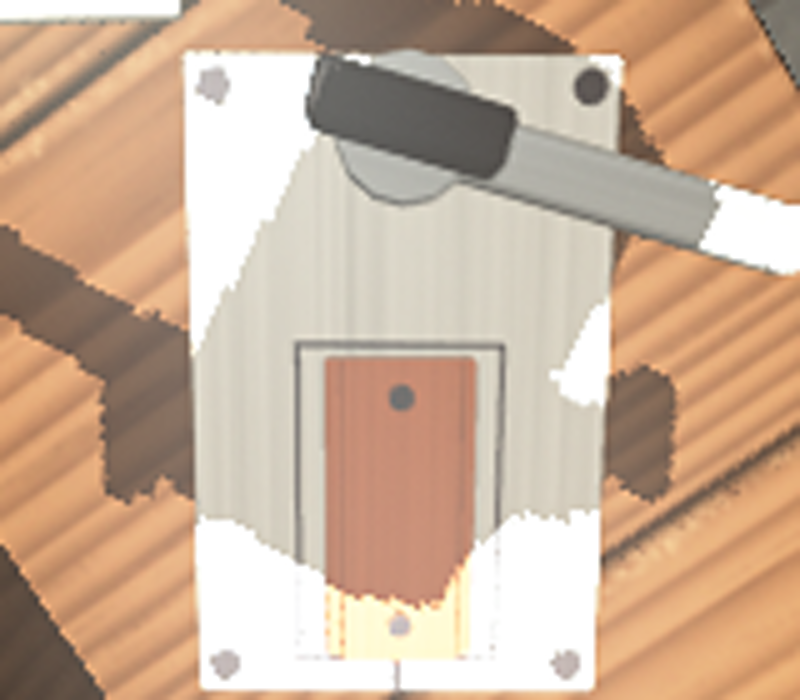

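```bash
python3 - <<'E'
from h import *
im=dict(np.load("w25.npz"))
def f(q,z,o=(240,60),s=5): return P(im,o[0]+(q[0]+.5)/s-.5,o[1]+(q[1]+.5)/s-.5,z)[:2]*1000
L=lambda q,z:loc(f(q,z),CC,CA).round(2)
print("mid",[L(q,.017) for q in [(325,400),(477,400),(328,650),(469,650)]])
print("nar",[L(q,.024) for q in [(343,400),(461,400),(345,645),(459,645),(400,357),(400,660)]],"dimples",L((401,398),.024),L((400,625),.024))
E
```

```text
mid [array([  1.55, -18.08]), array([ 1.53, 17.64]), array([ 61.95, -17.79]), array([61.96, 16.92])]
nar [array([  1.11, -13.76]), array([ 1.09, 13.4 ]), array([ 59.02, -13.51]), array([59.03, 13.95]), array([-8.54, -0.7 ]), array([62.75, -0.24])] dimples [ 0.65 -0.41] [54.09 -0.3 ]
```

Request:
arm_command --commands '[[4,[-1.2,3.1,0],0.14],[4,[-1.2,3.1,0],0.14],[4,[-1.2,3.25,0],0.14],[4,[0,0,0],0.14],[4,[0,0,0],0.14],[4,[0,0,0],0.14],[4,[0,0,0],0.14],[4,[0,0,-3],0.14],[4,[0,0,-4],0.14],[4,[0,0,-4],0.04],[4,[0,0,0],0],[4,[0,0,0],0]]'

```text
clock: 36.75
position: [0.5716, 0.0992, 0.1182]
ee_rot: [0.456, -0.454, -0.54, 0.542]
contact_force: [1.2, 0.3, 0.2]
width: 0.0399
```

```bash
python3 - <<'E'
from h import *
st()
im=manip.get_image("wrist"); crop(im,100,50,480,350,2,"pics/w26.png")
E
```

```text
t 36.75 p [571.6  99.2 118.2] jaw deg 99.94 F [1.2 0.3 0.2] w 39.9
```

View pics/w26.png

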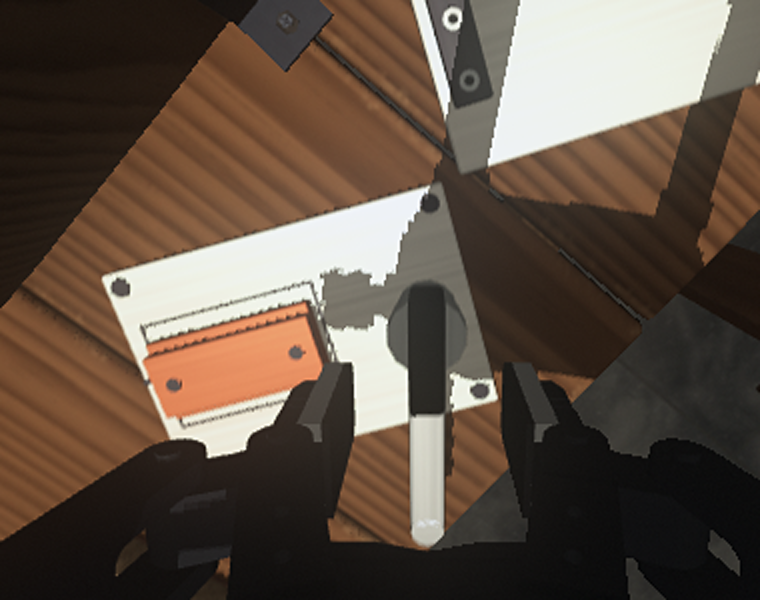

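Request:
arm_command --commands '[[4,[0.1,0,-2.5],0],[4,[0,0,-2.1],0],[4,[0,0,0],0],[4,[0,0,0],0],[0.5,[0,0,0],0],[0.5,[0,0,0],0],[0.5,[0,0,0],0],[0.5,[0,0,0],0],[0.5,[0,0,0],0],[0.5,[0,0,0],0]]' --grip_force 60

```text
clock: 37.8
position: [0.5748, 0.0994, 0.0754]
ee_rot: [-0.454, 0.455, 0.543, -0.541]
contact_force: [-0.5, 0.5, 5.8]
width: 0.0105
```

```bash
python3 -c "
from h import *
st()"
```

```text
t 37.8 p [574.8  99.4  75.4] jaw deg 99.97 F [-0.5  0.5  5.8] w 10.5
```

Request:
arm_command --commands '[[0.5,[0,0,0],-0.1],[0.5,[0,0,0],-0.12],[0.5,[0,0,0],-0.12],[0.5,[0,0,0],-0.12],[0.5,[0,0,0],-0.12],[0.5,[0,0,0],-0.12],[0.5,[0,0,0],-0.12],[0.5,[0,0,0],-0.12],[0.5,[0,0,0],-0.12],[0.5,[0,0,0],-0.12],[0.5,[0,0,0],-0.12],[0.5,[0,0,0],0]]'

```text
clock: 39.0
position: [0.5741, 0.0979, 0.0754]
ee_rot: [-0.689, 0.691, 0.156, -0.155]
contact_force: [-1.0, -1.6, 7.9]
width: 0.0101
```

```bash
python3 - <<'E'
from h import *
st()
im=manip.get_image("wrist"); crop(im,100,50,480,350,2,"pics/w27.png")
E
```

```text
t 39.0 p [574.1  97.9  75.4] jaw deg 25.42 F [-1.  -1.6  7.9] w 10.1
```

View pics/w27.png

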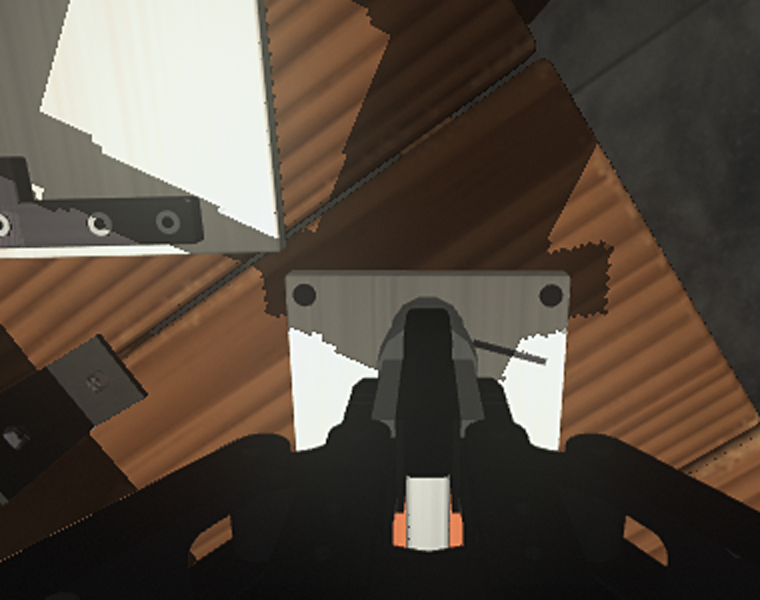

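Swung shut. Release, rise, and check.

Request:
arm_command --commands '[[3.5,[0,0,0],0],[3.5,[0,0,0],0],[3.5,[0,0,0],0],[3.5,[0,0,4],0],[4,[0,0,5],0],[4,[0,0,5],0],[4,[1,-4,2],0],[4,[1,-4,0],0],[4,[1,-2,0],0],[4,[0,0,0],0],[4,[0,0,0],0]]'

```text
clock: 40.15
position: [0.6034, -0.0008, 0.2329]
ee_rot: [0.69, -0.689, -0.155, 0.156]
contact_force: [-0.7, 0.5, 0.8]
width: 0.0402
```

```bash
python3 - <<'E'
from h import *
st()
im=manip.get_image("wrist"); crop(im,0,0,640,400,1,"pics/w28.png"); crop(im,240,50,400,200,5,"pics/w28c.png"); np.savez("w28.npz",**im)
E
```

```text
t 40.15 p [603.4  -0.8 232.9] jaw deg 25.44 F [-0.7  0.5  0.8] w 40.2
```

View pics/w28c.png

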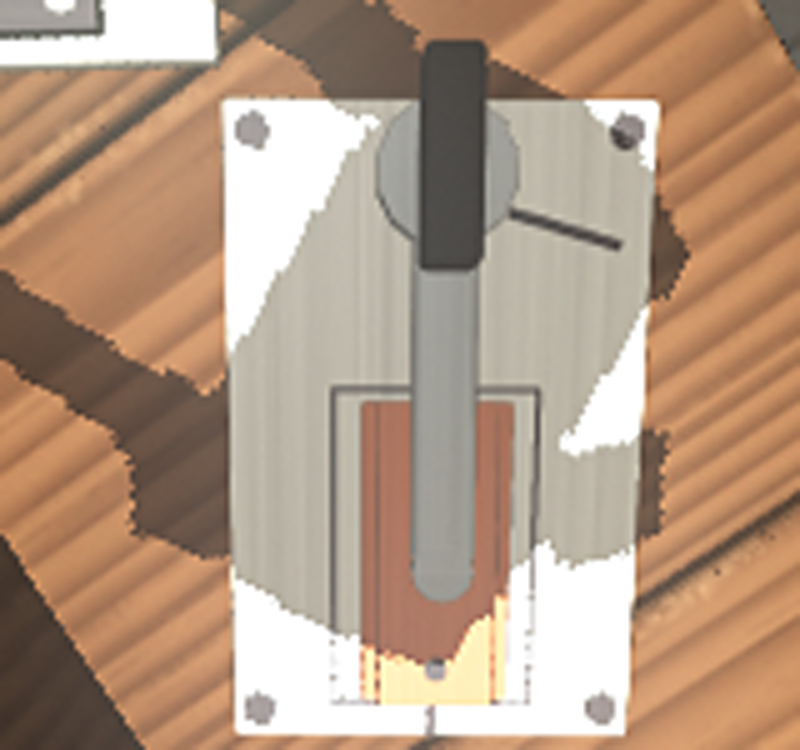

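```bash
python3 - <<'E'
from h import *
im=dict(np.load("w28.npz"))
def f(q,z,o=(240,50),s=5): return P(im,o[0]+(q[0]+.5)/s-.5,o[1]+(q[1]+.5)/s-.5,z)[:2]*1000
L=lambda q,z:loc(f(q,z),CC,CA).round(2)
a,b=L((446.5,300),.047),L((442,570),.047); print("arm",a,b,np.degrees(np.arctan2(*(b-a)[::-1])), "from axis",np.degrees(np.arctan2(b[1],b[0]+55)))
print("bar",[L(q,.072) for q in [(421,50),(487,50),(419,265),(480,265)]])
print("mark",L((431,715),.01),"mid",[L(q,.017) for q in [(361,420),(514,420),(363,690),(507,690)]],"nar",[L(q,.024) for q in [(378,420),(378,690),(494,690)]],"dimple",L((435,669),.024))
print("outl",[L(q,.01) for q in [(333,388),(540,390)]])
tp=manip.get_image("top"); crop(tp,200,80,460,330,3,"pics/t9.png"); st()
E
```

```text
arm [-29.64   0.31] [27.14  0.13] -0.1816344798194615 from axis 0.09067987725455132
bar [array([-72.77,  -6.35]), array([-72.78,   5.84]), array([-35.05,  -6.37]), array([-35.05,   5.32])]
mark [69.22 -0.23] mid [array([ -3.89, -17.8 ]), array([-3.9 , 18.13]), array([ 61.13, -17.39]), array([61.12, 18.13])] nar [array([ -4.17, -13.86]), array([ 59.51, -13.74]), array([59.51, 14.29])] dimple [ 5.433e+01 -3.000e-02]
outl [array([-11.06, -24.5 ]), array([-10.61,  24.84])]
t 40.25 p [6.031e+02 1.000e-01 2.330e+02] jaw deg 25.54 F [0.  0.3 0. ] w 39.8
```

View pics/t9.png

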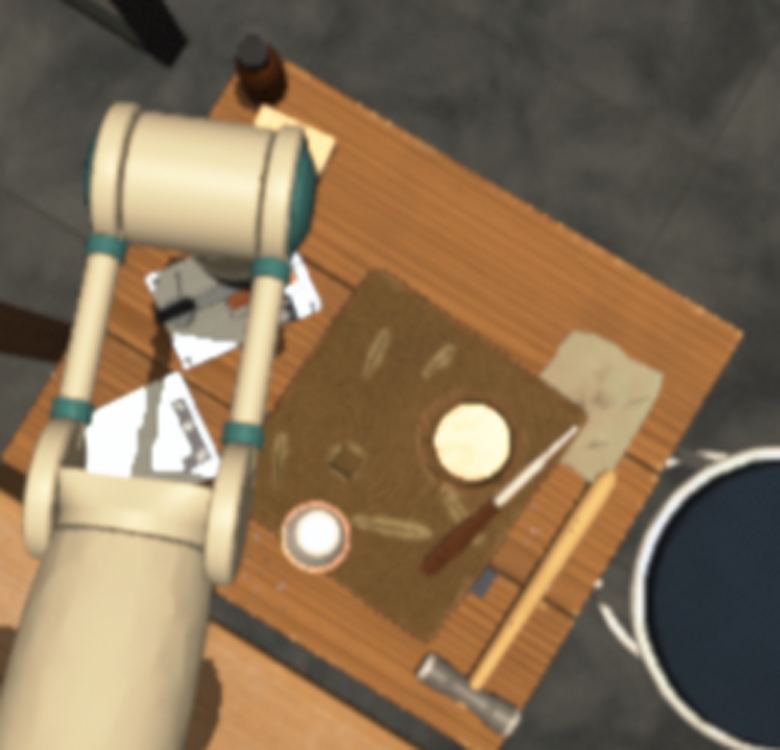

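```bash
python3 -c "
from h import *
print(manip.sign_off())"
```

```text
the job is handed in; nothing more can be done
None
```

The job is done and handed in at about 40 s of the 210 s allowed. `sign_off` gives no verdict.

**Plates:** I found only `plate_mid` and `plate_narrow`; I saw no `plate_wide`. I did not look under the cloth lying by the wood block, which covered about 17 mm of the narrow plate.

**What I did:**
1. I swung the clamp's arm from about 0.22 rad to the open mark; it measured about 1.30 rad.
2. I slid `plate_mid`, then `plate_narrow`, against the side and end stops until the wrist force showed contact. I let go of each and checked it on camera: within about 0.4 mm of home.
3. I took each with a fresh grip across its middle and laid it on the clamp base. `plate_mid` went in the outline and `plate_narrow` on top of it.
4. I swung the arm back over the pile, released it and moved clear.

**Last checks, from the wrist camera:**

| Check | Reading |
|---|---|
| Arm off the shut mark | 0.1 to 0.2 degrees |
| `plate_mid` off the outline's centre | about 0.3 mm |
| `plate_narrow` off `plate_mid`'s centre | within about 0.5 mm |
| Forces at each stop I read them | about 15 N or less |

The hammer showed no sign of having moved. The sanding block was half hidden by the arm in the last picture, and I measured neither.

**What went wrong or disagreed:**
- My first grip on `plate_mid` closed on top of it, pressing with about 6 N. I opened, went lower and gripped it properly.
- Just after the swing to open, the grip bar's outline read about 2 degrees further round than the nose did. The nose agreed with the gripper's angle, so I went by that.

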